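# Put the charged long battery pack away in the tip-out bin

### The job

The long battery pack has finished charging: put it away in the tip-out bin. Tip the bin open by its bar, slide the long pack forward from under the charger's hood, lift it out and set it down in the open bin without dropping it from a height, then push the bin back until it clicks fully home with the pack inside. Leave the short pack in its bay and the motor and the screwdriver where they are, and do not bump the scope stand.

Things in the scene. Friction and masses are not known exactly. Their poses are not given: they have to be found in the camera images.
- charger: Two-bay battery charger, light grey plastic, fixed; base 200 (x) x 260 (y) x 20 mm high. Origin: centre of its underside; front towards its -x. Bays centred at y = -52.5 and +52.5 mm: a pack lies lengthwise along x on a bed 40 mm wide, its top 28 mm above the table (8 above the base), x = -92 to +72 mm. In front of the hood nothing but the other pack stands beside a pack.
- hood_edge (a point): Middle of the lower front edge of the charger's overhanging hood: charger x = +38 mm, 66.5 mm above the table (2.5 mm over a pack); the tower behind is 84.5 mm high. Under the hood each pack's rear end sits in a pocket 50 mm wide and 34 mm deep: a pack can be lifted only after its rear end has come forward of this edge.
- long_pack_center (a point): Centre of the long battery pack, dark grey, loose: 150 mm long (its x), 46 wide (y), 36 high (z), 0.3 to 0.55 kg. It starts in one of the two bays, either one, fully home or up to 4 mm short of it, front end towards the charger's front (-x of both).
- long_pack_rear (a point): Centre of the rear end face of the long pack, 75 mm along +x from its centre. At the start about 30 mm under the hood.
- short_pack_center (a point): Centre of the short battery pack in the other bay: 96 mm long (x), 46 wide, 36 high, same look. It stays where it is.
- bin (a joint): Tilt of the tip-out bin in rad: 0 = shut (clicked home), grows as its top tips forward (towards the unit's -x), stop at 0.95. A stiff pivot: it stays where it is left when empty or tipped beyond 0.5. A spring catch holds it shut: the first or last 0.15 rad takes up to about 6 N at the bar, the rest 2 to 4 N.
- bin_unit: Housing of the tip-out bin, ivory plastic, fixed: 150 deep (x) x 230 wide (y) x 205 mm high. Origin: under the middle of its front edge; front towards its -x. Its front slopes back 0.25 rad; the roof begins at x = 50 mm, underside 196 mm up. The bin's grey front panel, 226 mm wide, closes the slope: when shut from 18 mm above the table (x = -4 mm) to 183 mm (x = 37 mm).
- bin_hinge (a point): Middle of the bin's pivot axis, which runs along the housing's y: 12 mm behind the housing's front edge, 20 mm above the table. Fixed to the housing.
- bin_bar (a point): Middle of the bin's black bar handle: round, 12 mm thick, 110 mm long along y, on two end brackets, about 45 mm clear of the panel behind it, nothing above. Turns with the bin: 30 mm in front of (-x) and 170 mm above the pivot in the bin's own axes (190 mm above the table when shut).
- bin_in (a point): Centre of the bin's inner floor, turns with the bin: 54 mm behind (+x) and 5 mm above the pivot in the bin's own axes; its z = up from the floor, y = across. Floor 134 mm deep (x = -67, the front panel's foot, to +67), 194 wide (y); front panel about 155 mm high and leaning 0.25 rad over the floor, back wall 40 high, side walls slope between. The pack fits only lengthwise along y.
- scope_stand: Heavy black stand between charger and bin unit, fixed: base 70 (x) x 50 (y) x 34 mm, post 16 mm thick, clamp block at the top 247 mm above the table, from which a steel scope tube slants down towards +x. Origin under the centre of the base.
- motor: Loose standing motor, a silver cylinder with black ends, 46 mm thick and 86 mm high, in front of the charger; origin at the centre of its underside. A bystander.
- driver: Loose screwdriver with a black handle, 180 mm long along its x, handle 26 mm thick, lying on the table in front of the bin unit. A bystander.

How it is judged:
By the outcome, as a careful person would: the job done as asked, in the order asked, and still so for the second after the job is handed in, with the robot touching nothing.
It also fails if it takes over 72 s, if anything falls off the work surface, if the arm or the gripper's body presses on something with over 40 N, if the wrist force passes 120 N, or if a joint passes its speed limit or range.

### The arm

A 6-joint arm with a two-finger parallel gripper is mounted at the origin on the work surface. World frame = base frame: x ahead of the robot, y to its left, z up, the work surface at z = 0. Lengths are in m, angles in rad, forces in N, time in s.
With the tool pointing down it reaches from about 0.375 to 0.9 m from the base axis. Payload 3.1 kg.
Tool frame: the origin (TCP) lies on the mounting face of the last link; the fingertips stand 173 mm ahead of it and the grasp point (between the pads) lies 155 mm ahead of it; z points along the fingers, y is the direction in which the jaws open and shut (so a half turn about z gives the same grasp; the last joint's range is limited). The gripper opens to 85 mm and grips with 20 to 120 N. Pads are 22 mm wide; open, the fingers measure 114 mm over their backs; the gripper's body (76 mm by 85 mm) begins 54 mm behind the grasp point. The pads swing forward as they close: fully open they stand 13 mm farther back than shut.
Start: joints at [-0.178, 0.527, 1.433, -0, 1.181, -0.178], TCP at [0.625, 0, 0.405] pointing down, gripper open.
Joint ranges: [-3.08, 3.08], [-0.75, 2.2], [0.22, 2.44], [-1.43, 4.57], [0, 2.65], [-2.85, 2.85]. Speed limits (rad/s): [2.79, 2.79, 3.14, 3.14, 3.14, 3.14].

### API

Orientations are given as a unit quaternion [w, x, y, z].
In Python, from station import manip, viewer gives the robot as it stands. The module is installed in compiled form; this text tells all that it offers.
- The arm moves only by the shell command python3 -m inch 'ROWS'. ROWS is JSON, a list that holds one entry, the list of rows, each a list of 7 numbers: the turn, a rotation vector about the tool's x, y, z in degrees, then the shift along the tool's x, y, z in mm, then the finger opening in mm, from 0 to 85.4. In form: [[[ax, ay, az, tx, ty, tz, hand], ...]]. A call has 1 to 5 rows; each row shifts and turns the pose as measured when the row begins, along the tool's axes as they then stand; what a row does not reach is not made up. A row lasts 1/10 s, in which the tool goes at most 50 mm and 8.59 degrees, less where a joint would pass 70% of its speed; a pose out of reach is approached as far as the arm can. A call is refused whole if a number of a shift passes 50 or a number of a turn 8.59, either way. A call with a gripper value outside its range is refused whole. The fingers move at their own pace and stop on an object; the grip force is fixed at half the most. Time passes only in rows, so rows that do not move let the fingers close. It gives the time, the measured TCP pose, the force and the opening at its end, in the units of the state.
- manip.get_state(): the state, without advancing time (a new reading comes with each control period).
- viewer.capture(name): name is "scene" or "side" or "wrist"; returns the picture (480x640x3 uint8, blue, green, red); there is no depth.
- viewer.camera_info(name): a dict with "fov_y" (degrees; the focal length in pixels is half the picture's height over the tangent of half this angle, whatever the lens; pixels are square), "cx", "cy" (the principal point, pixels), "origin" and "rotation" of the camera in the world; the wrist camera has in their place "hand_eye" (4x4, takes a point from camera to tool coordinates, whose origin is the TCP and whose axes are the flange's). Camera axes: x right, y down, z forward; pixel columns grow to the right and rows downward; lengths in m; the calibration is good to about 2 mm. A picture is of the moment at which its call begins: read the wrist's pose just before it. camera_info takes no time and is no camera call.
- manip.job_done(): hands the job in, once; it reports no verdict.
The state is a dict: "clock": time; "qpos": joint angles; "qvel": joint speeds; "tau": joint torques, N m; "tcp_pos": TCP position; "tool_rot": TCP orientation; "force": force on the tool from outside, world axes, zero at the start; "moment": the same for the moment, N m; "gripper_width": opening from 0.0 (shut) to 1.0 (fully open).
Only numpy, scipy, OpenCV 4.12 (cv2) and the standard library are available. Lean on these libraries where they do the work, as an engineer would, in place of code of your own. Each camera call takes 0.05 s, during which the arm holds its last target.

## Working session

There is one attempt and no reset: what is moved stays moved. The work goes in short steps, Python scripts to look and compute and a shell command to move; the robot and the scene stay as the last step left them, time stands still between calls to the robot, and variables do not carry over. Pictures are saved under pics/ and viewed, and the job is handed in when it is done.

```bash
ls; mkdir -p pics; python3 - <<'E'
from station import manip, viewer
import cv2
print(manip.get_state())
for n in ("scene","side","wrist"):
    print(n,viewer.camera_info(n))
    cv2.imwrite(f"pics/{n}0.png",viewer.capture(n))
E
```

```text
pics
{'clock': 0.0, 'qpos': array([-1.78493523e-01,  5.28508369e-01,  1.43394913e+00,  2.95683367e-05,
        1.18139027e+00, -1.78494590e-01]), 'qvel': array([ 0.00089517,  0.00026371, -0.00145102,  0.0011744 ,  0.00034008,
       -0.00077433]), 'tau': array([ 2.50220628e-04, -4.42344439e+01, -1.78024775e+01, -2.06930472e-04,
        8.36740597e-03,  2.24214921e-05]), 'tcp_pos': array([6.24644837e-01, 1.01015283e-04, 4.03692363e-01]), 'tool_rot': array([-9.33994684e-04,  7.07109934e-01,  7.07102729e-01, -6.31848557e-04]), 'force': array([-0.17238079, -0.22435961,  0.23373973]), 'moment': array([ 0.00637779,  0.00911568, -0.02678395]), 'gripper_width': 0.9978775610790851}
scene {'fov_y': 53.03566839180666, 'cx': 320.44829687911835, 'cy': 245.9748207909048, 'origin': array([ 0.51281401, -0.37019647,  0.82681216]), 'rotation': array([-0.23543806,  0.97074551, -0.045736  ,  0.01141471])}
side {'fov_y': 52.79296833190433, 'cx': 315.40191004585637, 'cy': 243.429447523445, 'origin': array([ 0.37545179, -0.62628358,  0.62617826]), 'rotation': array([-0.44563217,  0.88517395, -0.11502674,  0.06817548])}
wrist {'fov_y': 67.92605849059437, 'cx': 320.8612917270721, 'cy': 243.85065031691812, 'hand_eye': array([[ 4.16506664e-04, -9.56331828e-01, -2.92282846e-01,
         7.43227553e-02],
       [ 9.99999873e-01,  4.81001157e-04, -1.48794583e-04,
         1.43400883e-03],
       [ 2.82885382e-04, -2.92282747e-01,  9.56331907e-01,
         3.12102830e-02],
       [ 0.00000000e+00,  0.00000000e+00,  0.00000000e+00,
         1.00000000e+00]])}
```

View pics/scene0.png

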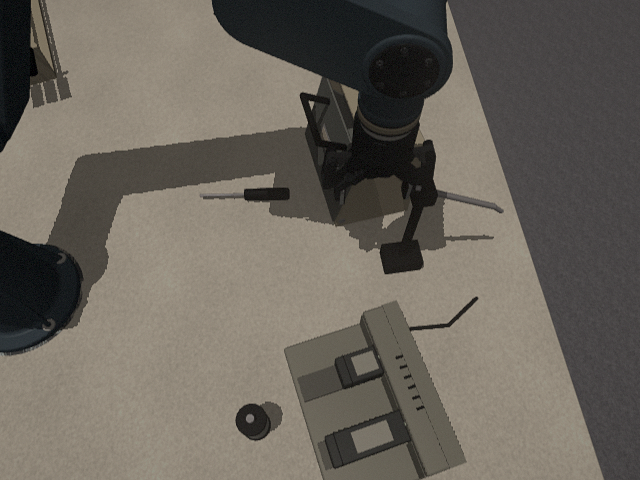

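View pics/side0.png

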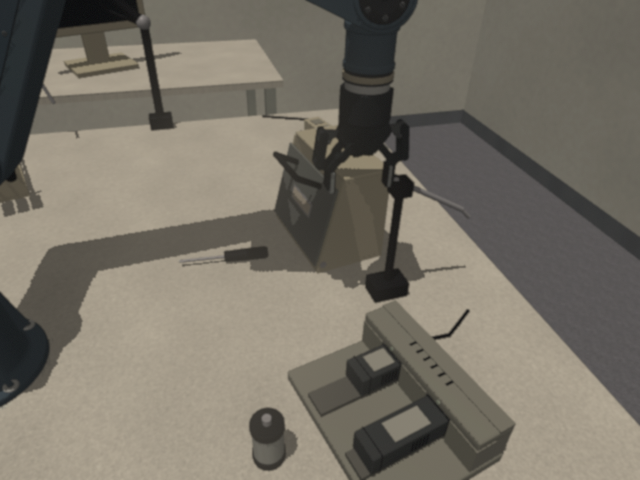

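View pics/wrist0.png

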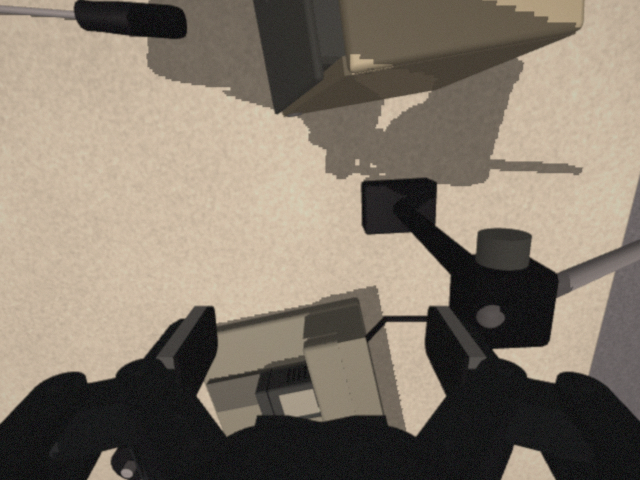

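```bash
cat > h.py <<'E'
import numpy as np, cv2
from scipy.spatial.transform import Rotation as R
from station import manip, viewer
def q2R(q): return R.from_quat([q[1],q[2],q[3],q[0]]).as_matrix()
def cam(n,st=None):
    c=viewer.camera_info(n); f=240/np.tan(np.radians(c['fov_y'])/2)
    if n=='wrist':
        st=st or manip.get_state()
        T=np.eye(4);T[:3,:3]=q2R(st['tool_rot']);T[:3,3]=st['tcp_pos']
        M=T@np.array(c['hand_eye']); return f,c['cx'],c['cy'],M[:3,3],M[:3,:3]
    r=np.array(c['rotation']); r=q2R(r) if r.size==4 else r
    return f,c['cx'],c['cy'],np.array(c['origin']),r
def ray(C,u,v):
    d=C[4]@np.array([(u-C[1])/C[0],(v-C[2])/C[0],1]); return C[3],d/np.linalg.norm(d)
def onz(C,u,v,z):
    o,d=ray(C,u,v); return o+d*(z-o[2])/d[2]
def tri(C1,p1,C2,p2):
    o1,d1=ray(C1,*p1);o2,d2=ray(C2,*p2)
    A=np.stack([d1,-d2],1); s=np.linalg.lstsq(A,o2-o1,rcond=None)[0]
    a=o1+s[0]*d1;b=o2+s[1]*d2; return (a+b)/2,np.linalg.norm(a-b)
def proj(C,p):
    q=C[4].T@(np.array(p)-C[3]); return C[1]+C[0]*q[0]/q[2],C[2]+C[0]*q[1]/q[2]
def crop(img,x0,y0,w,h,s,name):
    cv2.imwrite('pics/'+name,cv2.resize(img[y0:y0+h,x0:x0+w],None,fx=s,fy=s,interpolation=cv2.INTER_CUBIC))
def snap(n,name):
    st=manip.get_state(); im=viewer.capture(n); cv2.imwrite('pics/'+name,im); return im,cam(n,st)
def wr(st):
    Rm=q2R(st['tool_rot']); return Rm, st['tcp_pos']+Rm[:,2]*0.155
E
python3 - <<'E'
from h import *
s=cv2.imread('pics/scene0.png')
crop(s,220,280,260,200,3,'c1.png')
crop(cv2.imread('pics/side0.png'),240,290,280,190,2.8,'c2.png')
E
```

```text
(no output)
```

View pics/c1.png

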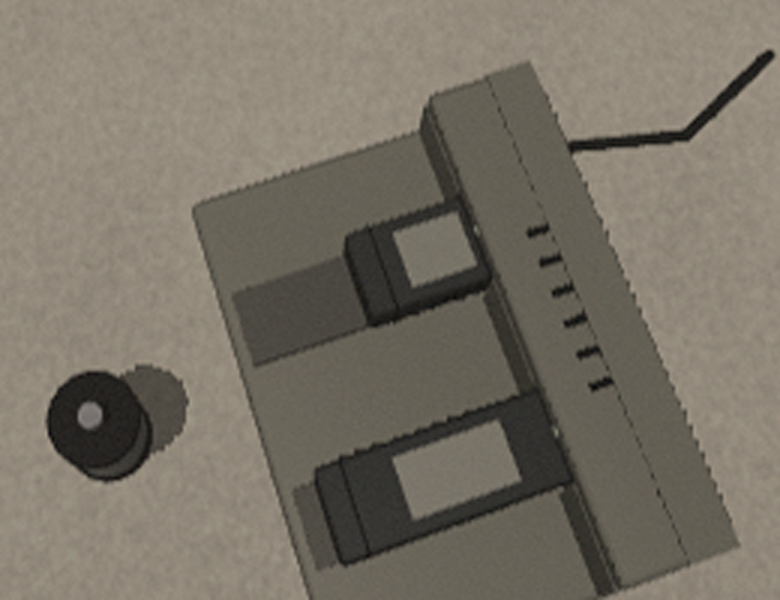

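View pics/c2.png

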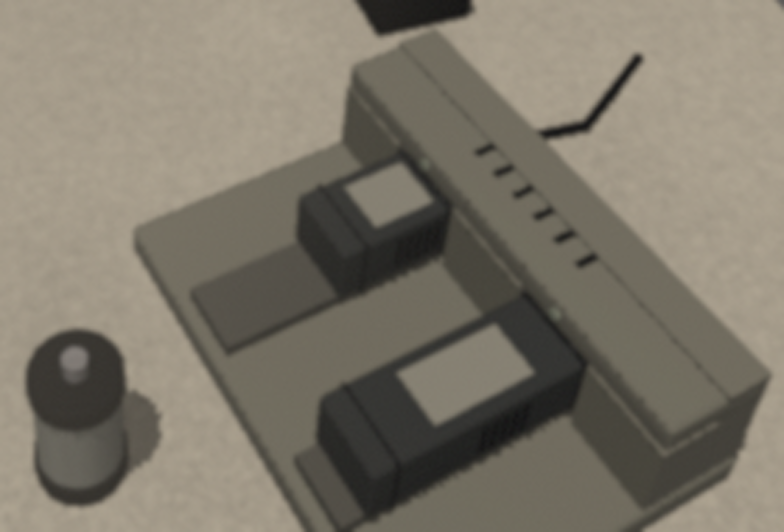

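```bash
python3 - <<'E'
from h import *
np.set_printoptions(precision=4,suppress=True)
C=cam('scene');S=cam('side')
c1=lambda u,v:(220+u/3,280+v/3)
c2=lambda u,v:(240+u/2.8,290+v/2.8)
P=lambda n,p,z:print(n,onz(C,*c1(*p),z))
P('base front left',(193,208),.02)
P('tower top L rear',(530,62),.0845)
P('tower top R rear',(738,545),.0845)
P('tower top L front',(432,97),.0845)
P('tower top R front',(614,590),.0845)
for n,p in dict(fl=(317,468),fr=(345,565),rl=(538,392),rr=(573,483)).items(): P('long '+n,p,.064)
for n,p in dict(fl=(346,237),fr=(376,325),rl=(460,198),rr=(492,280)).items(): P('short '+n,p,.064)
P('motor top',(90,415),.086)
print(tri(C,c1(193,208),S,c2(135,235)), tri(C,c1(530,62),S,c2(433,30)),tri(C,c1(738,545),S,c2(770,375)))
print(tri(C,c1(317,468),S,c2(320,400)),tri(C,c1(345,565),S,c2(375,487)))
# stand: base top
print('stand base', [onz(S,u,v,.034) for u,v in((366,279),(404,272),(409,287),(373,300))])
print('driver',onz(C,200,195,.008),onz(C,289,194,.013),onz(C,245,195,.013))
W=cam('wrist')
print('clamp tri')
E
```

```text
base front left [ 0.4728 -0.1472  0.02  ]
tower top L rear [ 0.6643 -0.1015  0.0845]
tower top R rear [ 0.7215 -0.3494  0.0845]
tower top L front [ 0.6082 -0.1164  0.0845]
tower top R front [ 0.6597 -0.3627  0.0845]
long fl [ 0.5282 -0.295   0.064 ]
long fr [ 0.5372 -0.3396  0.064 ]
long rl [ 0.643  -0.2698  0.064 ]
long rr [ 0.6529 -0.3138  0.064 ]
short fl [ 0.5548 -0.1825  0.064 ]
short fr [ 0.5653 -0.2293  0.064 ]
short rl [ 0.6181 -0.1674  0.064 ]
short rr [ 0.6285 -0.2121  0.064 ]
motor top [ 0.42   -0.2628  0.086 ]
(array([ 0.4735, -0.1447,  0.009 ]), np.float64(0.002636126423038914)) (array([ 0.665 , -0.1003,  0.0809]), np.float64(7.769275708121216e-05)) (array([ 0.7232, -0.35  ,  0.0817]), np.float64(0.0023143250489406288))
(array([ 0.529 , -0.2945,  0.0546]), np.float64(0.0014644542234419564)) (array([ 0.5386, -0.3398,  0.0535]), np.float64(0.0023795834022493833))
stand base [array([0.6608, 0.0135, 0.034 ]), array([0.7389, 0.0151, 0.034 ]), array([ 0.7303, -0.0273,  0.034 ]), array([ 0.6531, -0.0438,  0.034 ])]
driver [0.3211 0.1884 0.008 ] [0.5008 0.1706 0.013 ] [0.4125 0.1765 0.013 ]
clamp tri
```

```bash
python3 -m inch '[[[0,0,0,0,-40,-30,85],[0,0,0,20,-40,-30,85],[0,0,0,40,-30,0,85],[0,0,0,40,0,0,85],[0,0,0,0,0,0,85]]]'
python3 - <<'E'
from h import *
for n in ("scene","side","wrist"): snap(n,n+'1.png')
E
```

```text
clock: 0.65
tcp_pos: [0.5123, 0.1006, 0.4598]
tool_rot: [-0.006, 0.709, 0.705, -0.004]
force: [0.5, -0.6, 0.5]
gripper_width: 0.996
```

View pics/wrist1.png

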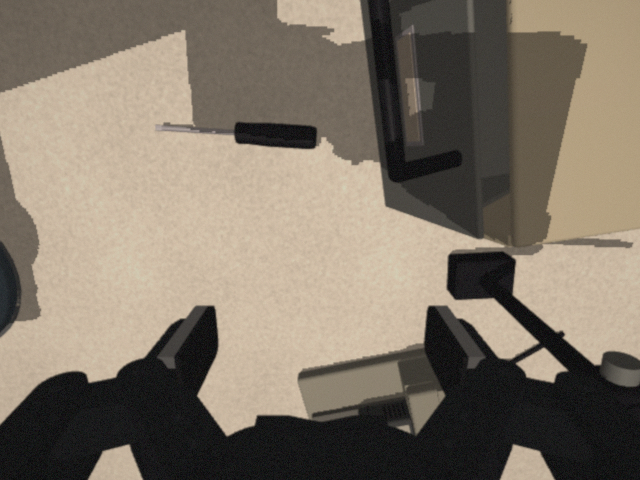

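View pics/scene1.png

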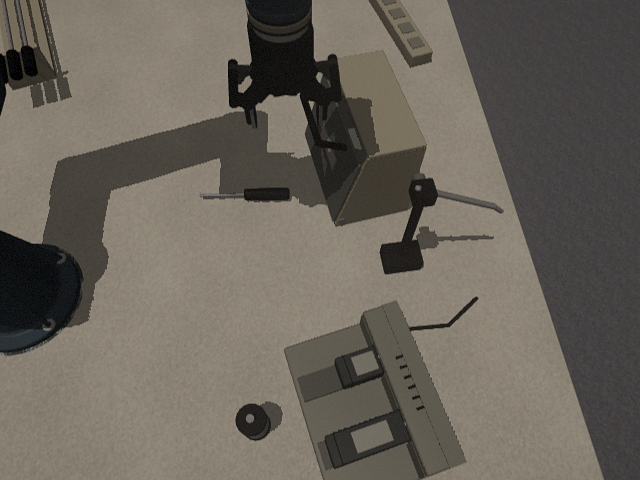

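View pics/side1.png

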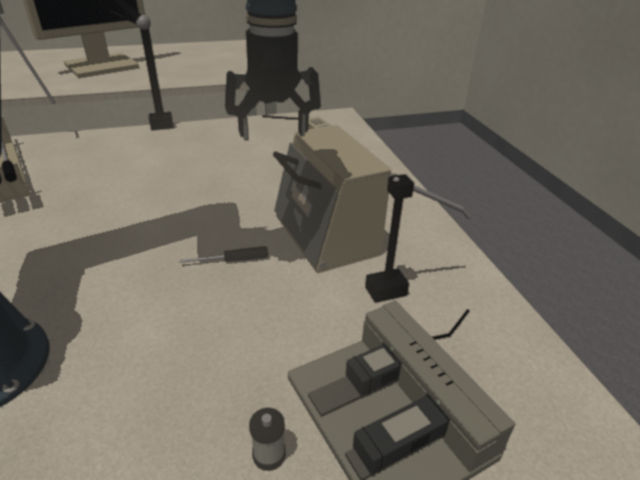

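```bash
python3 -m inch '[[[0,0,0,40,0,0,85],[0,0,0,40,0,0,85],[0,0,0,20,0,0,85],[0,0,0,0,0,0,85]]]'
python3 - <<'E'
from h import *
im,W=snap('wrist','wrist2.png')
cv2.imwrite('pics/wrist2g.png',cv2.convertScaleAbs(im,alpha=2.0,beta=20))
s=cv2.imread('pics/scene1.png'); crop(s,280,30,180,200,3,'c3.png')
s=cv2.imread('pics/side1.png'); crop(cv2.convertScaleAbs(s,alpha=1.5),260,110,180,200,3,'c4.png')
print(repr(W))
E
```

```text
clock: 1.2
tcp_pos: [0.5188, 0.1944, 0.4575]
tool_rot: [-0.004, 0.714, 0.701, -0.006]
force: [0.2, -0.4, -1.0]
gripper_width: 0.995
(np.float64(356.3103557580548), 320.8612917270721, 243.85065031691812, array([0.52115728, 0.2686408 , 0.42617217]), array([[ 0.99973217, -0.01306559, -0.0191018 ],
       [-0.01810711, -0.95562564, -0.29402683],
       [-0.01441254,  0.29429396, -0.95560627]]))
```

View pics/wrist2g.png

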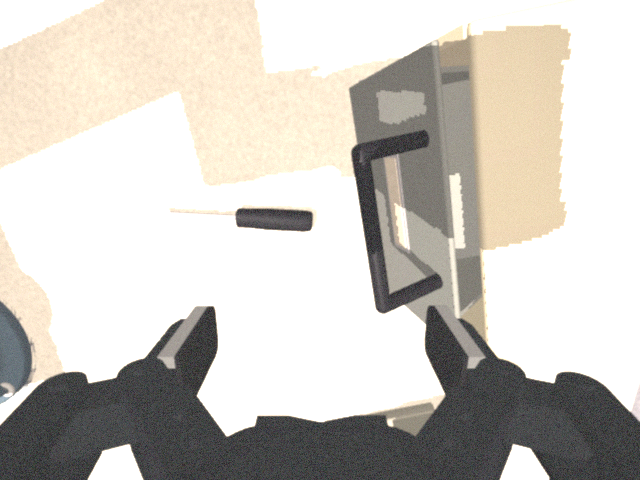

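View pics/c3.png

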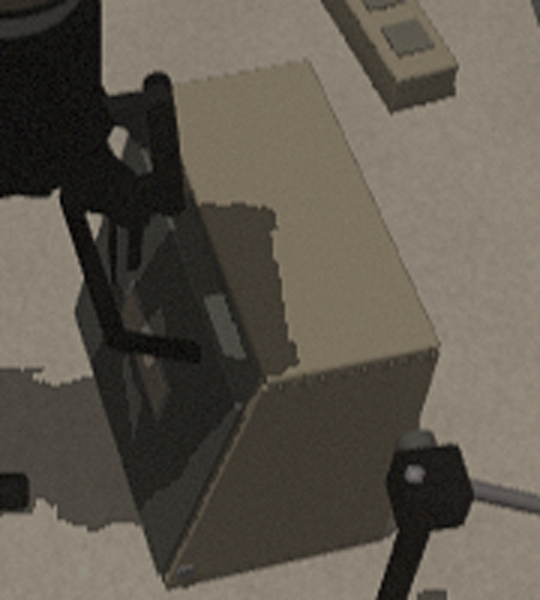

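View pics/c4.png

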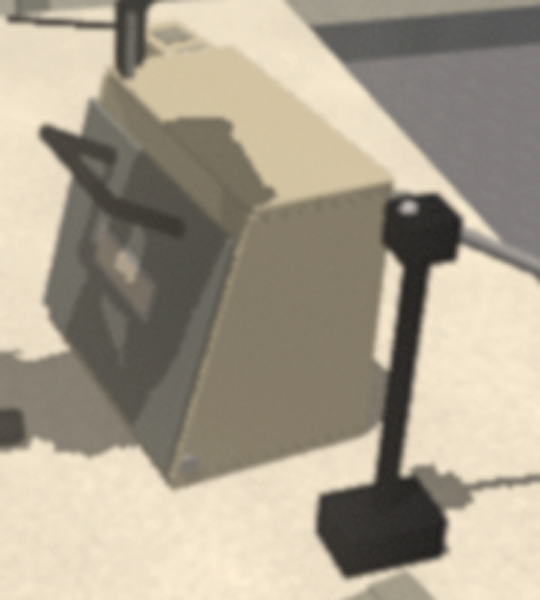

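```bash
python3 - <<'E'
from h import *
np.set_printoptions(precision=4,suppress=True)
C=cam('scene');S=cam('side');W=cam('wrist')
a=onz(C,336,225,0);b=onz(S,317.3,272.7,0);c=onz(S,275,210.7,0)
print('front R',a,b,tri(C,(336,225),S,(317.3,272.7)),'front L',c)
rr=onz(C,426,145,.205);rf=onz(C,367.7,156.7,.205);rl=onz(C,382.7,50,.205)
print('roof',rr,rf,rl, np.arctan2(*(-(rl-rr)[[0]],(rl-rr)[1])))
print('roof rr tri',tri(C,(426,145),S,(260+392/3,110+185/3)))
e1=onz(W,363,152,.19);e2=onz(W,383,305,.19);print('bar',e1,e2,(e1+e2)/2,np.linalg.norm(e1-e2),np.arctan2(-(e1-e2)[0],(e1-e2)[1]))
# bar right end: scene & side
pr=(280+115/3,30+340/3); ps=(260+112/3,110+208/3)
print('bar R tri',tri(C,pr,S,ps),tri(C,pr,W,(383,305)))
# clamp
print('clamp',tri(C,(280+415/3,30+440/3),S,(260+410/3,110+205/3)))
E
```

```text
front R [0.5885 0.0976 0.    ] [0.5884 0.0927 0.    ] (array([ 0.5899,  0.1011, -0.0069]), np.float64(0.0018052023518033858)) front L [0.5519 0.3402 0.    ]
roof [0.7322 0.1171 0.205 ] [0.6343 0.1025 0.205 ] [0.6957 0.3422 0.205 ] [0.1608]
roof rr tri (array([0.7375, 0.1263, 0.1927]), np.float64(0.0020075223685147663))
bar [0.5446 0.256  0.19  ] [0.5609 0.1474 0.19  ] [0.5527 0.2017 0.19  ] 0.1098083482617114 0.148971645563358
bar R tri (array([0.5606, 0.1524, 0.1851]), np.float64(0.003207790420320933)) (array([0.5597, 0.1482, 0.1915]), np.float64(0.0019484280195710842))
clamp (array([0.7033, 0.0363, 0.2313]), np.float64(0.008084424879593155))
```

```bash
cat >> h.py <<'E'
np.set_printoptions(precision=4,suppress=True)
YB=0.152; OB=np.array([.5705,.2055,0])
def Rt(yaw,tau=0):
    X=np.array([np.cos(yaw),np.sin(yaw),0]);Z=np.array([0,0,1.])
    z=np.sin(tau)*X-np.cos(tau)*Z; y=np.cos(tau)*X+np.sin(tau)*Z
    return np.stack([np.cross(y,z),y,z],1)
def ub(x,y,z): # unit frame mm -> world
    c,s=np.cos(YB),np.sin(YB); return OB+np.array([c*x-s*y,s*x+c*y,z])/1000
def bint(x,z,th): # bin-frame mm rel. pivot -> unit x,z
    return 12+x*np.cos(th)-z*np.sin(th), 20+z*np.cos(th)+x*np.sin(th)
def to(G,yaw,tau=0):
    st=manip.get_state();Rm,g=wr(st);T=Rt(yaw,tau)
    rv=np.degrees(R.from_matrix(Rm.T@T).as_rotvec())
    tcp=G-.155*T[:,2]
    print('now g',g,'clk',round(st['clock'],2),'F',st['force'],'w',round(st['gripper_width']*85.4,1))
    print('rot deg',rv,'tool shift mm (tcp)',Rm.T@(tcp-st['tcp_pos'])*1e3,'final-frame shift of g',T.T@(G-g)*1e3)
E
python3 - <<'E'
from h import *
print(ub(-18,0,190)); to(ub(-18,0,215),YB)
E
```

```text
[0.5527 0.2028 0.19  ]
now g [0.5166 0.193  0.3024] clk 1.25 F [0.3479 0.0456 0.3626] w 84.6
rot deg [-0.8398  0.1012 -9.8154] tool shift mm (tcp) [10.2998 34.9295 86.8933] final-frame shift of g [ 4.2286 37.1738 87.4359]
```

```bash
python3 -m inch '[[[-0.8,0,-5,5,18,0,32],[0,0,-5,5,17,20,32],[0,0,0,0,0,40,32],[0,0,0,0,0,0,32]]]'
python3 - <<'E'
from h import *
to(ub(-18,0,215),YB);to(ub(-18,0,183),YB)
for n in ("scene","side","wrist"): snap(n,n+'3.png')
crop(cv2.convertScaleAbs(cv2.imread('pics/side3.png'),alpha=1.5),230,80,200,200,3,'c5.png')
E
```

```text
clock: 1.65
tcp_pos: [0.5573, 0.1972, 0.3958]
tool_rot: [0.003, 0.65, 0.76, -0.002]
force: [-0.8, -0.8, -0.6]
gripper_width: 0.377
now g [0.5576 0.1964 0.2408] clk 1.65 F [-0.808  -0.832  -0.5957] w 32.2
rot deg [0.0529 0.3337 0.2099] tool shift mm (tcp) [ 6.347  -3.7029 25.7389] final-frame shift of g [ 7.0859 -3.8468 25.7815]
now g [0.5576 0.1964 0.2408] clk 1.65 F [-0.808  -0.832  -0.5957] w 32.2
rot deg [0.0529 0.3337 0.2099] tool shift mm (tcp) [ 6.5334 -3.7321 57.7383] final-frame shift of g [ 7.0859 -3.8468 57.7815]
```

View pics/wrist3.png

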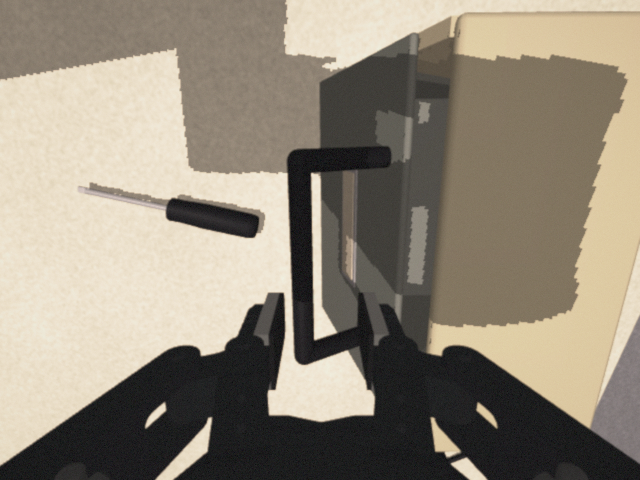

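View pics/c5.png

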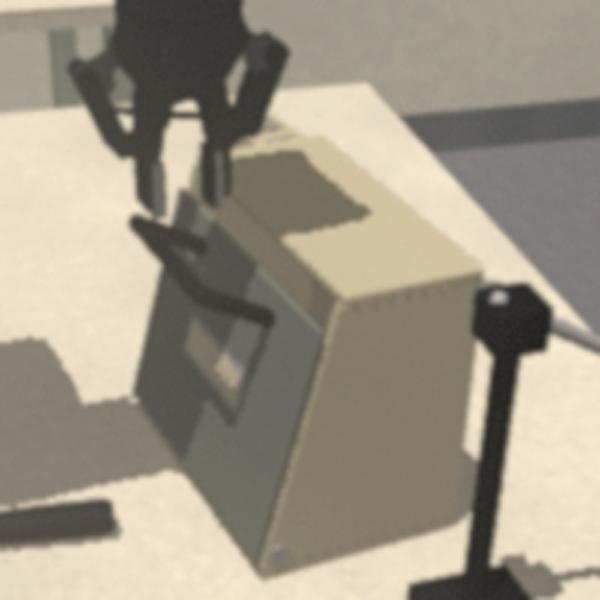

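```bash
python3 - <<'E'
from h import *
W=cam('wrist')
a=onz(W,299,155,.19);b=onz(W,305,357,.19);print(a,b,(a+b)/2,np.linalg.norm(a-b),np.arctan2(-(a-b)[0],(a-b)[1]))
E
python3 -m inch '[[[0,0,0,6,-5,15,32],[0,0,0,0,0,25,32],[0,0,0,0,0,0,32]]]'
python3 - <<'E'
from h import *
to(ub(-18,0,183),YB);snap('side','side4.png');snap('wrist','wrist4.png')
crop(cv2.convertScaleAbs(cv2.imread('pics/side4.png'),alpha=1.5),230,80,200,200,3,'c5.png')
E
```

```text
[0.543  0.2601 0.19  ] [0.5623 0.1463 0.19  ] [0.5526 0.2032 0.19  ] 0.11545880280406214 0.16872062640815375
clock: 2.1
tcp_pos: [0.5559, 0.2021, 0.3686]
tool_rot: [0.011, 0.651, 0.759, 0.009]
force: [-0.7, -0.1, -0.2]
gripper_width: 0.382
now g [0.5603 0.2019 0.2136] clk 2.1 F [-0.7283 -0.1391 -0.2203] w 32.6
rot deg [1.583  0.3205 0.0875] tool shift mm (tcp) [ 1.3276 -3.9224 30.4703] final-frame shift of g [ 2.0152 -7.3635 30.6355]
```

View pics/wrist4.png

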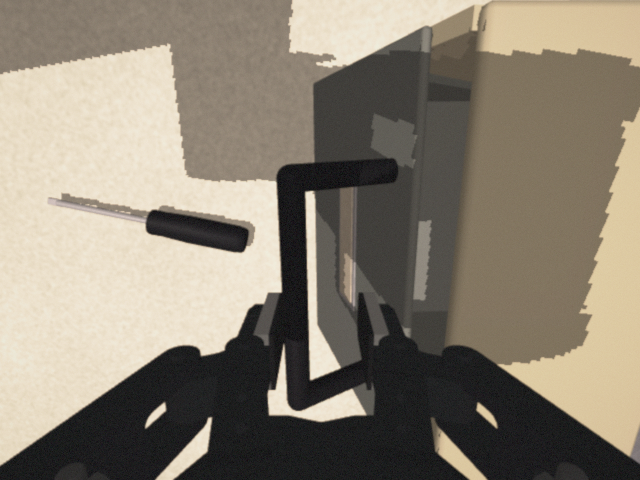

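View pics/c5.png

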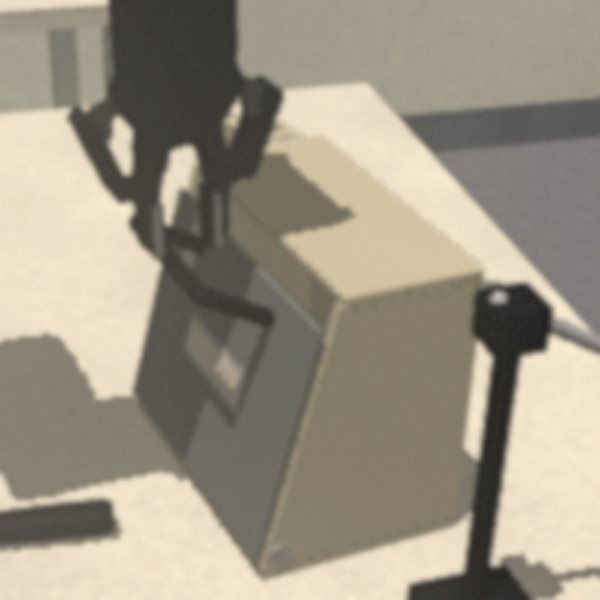

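```bash
python3 -m inch '[[[1.6,0.3,0,1,-4.5,0,32],[0,0,0,0,0,0,32]]]'
python3 - <<'E'
from h import *
to(ub(-18,0,183),YB)
E
```

```text
clock: 2.4
tcp_pos: [0.553, 0.2027, 0.3746]
tool_rot: [0.003, 0.651, 0.759, 0.004]
force: [-0.2, -0.8, 0.5]
gripper_width: 0.376
now g [0.5544 0.203  0.2196] clk 2.4 F [-0.1684 -0.7989  0.4655] w 32.1
rot deg [ 0.5284 -0.0177  0.0864] tool shift mm (tcp) [ 0.0649 -0.5729 36.6244] final-frame shift of g [ 0.0266 -1.6647 36.6347]
```

```bash
python3 -m inch '[[[0.5,0,0,0,-1.5,20,32],[0,0,0,0,0,15,32],[0,0,0,0,0,3,32],[0,0,0,0,0,0,20],[0,0,0,0,0,0,20]]]'
python3 - <<'E'
from h import *
to(ub(-18,0,183),YB)
im,W=snap('wrist','wrist5.png');snap('side','side5.png')
crop(cv2.convertScaleAbs(cv2.imread('pics/side5.png'),alpha=1.5),230,80,200,200,3,'c6.png')
E
```

```text
clock: 2.9
tcp_pos: [0.5529, 0.2029, 0.3415]
tool_rot: [0.003, 0.651, 0.759, 0.004]
force: [-0.8, 0.1, -1.2]
gripper_width: 0.233
now g [0.5544 0.2032 0.1865] clk 2.9 F [-0.811   0.1362 -1.183 ] w 19.9
rot deg [ 0.5312 -0.0246  0.1129] tool shift mm (tcp) [-0.1119 -0.2909  3.5116] final-frame shift of g [-0.179  -1.6951  3.5209]
```

View pics/wrist5.png

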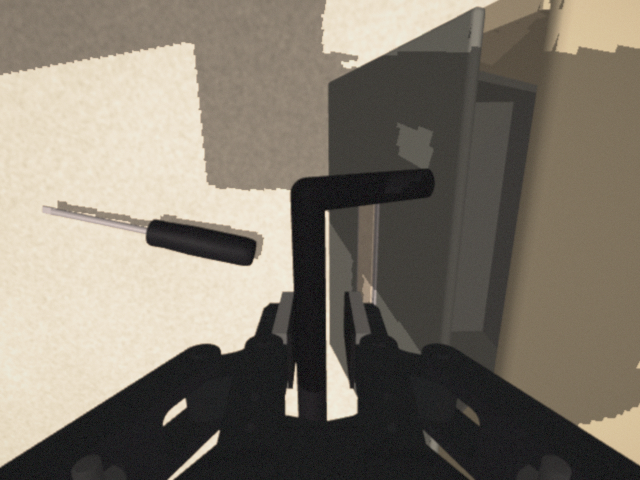

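View pics/c6.png

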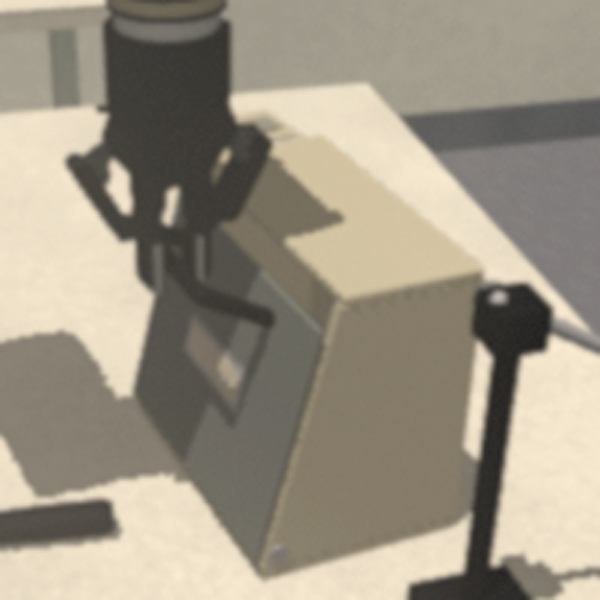

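```bash
python3 -m inch '[[[0,0,0,0,-12,2,20],[0,0,0,0,-12,3,20],[0,0,0,0,-14,4,20],[0,0,0,0,0,0,20]]]'
python3 - <<'E'
from h import *
for th in(.2,.4): 
  x,z=bint(-30,170,th); to(ub(x,0,z-5),YB,.1)
E
```

```text
clock: 3.4
tcp_pos: [0.5208, 0.1977, 0.3368]
tool_rot: [0.012, 0.651, 0.759, 0.014]
force: [0.7, -0.9, -0.5]
gripper_width: 0.234
now g [0.5264 0.1986 0.1819] clk 3.4 F [ 0.6719 -0.8688 -0.4616] w 20.0
rot deg [-3.5984 -0.0411  0.0852] tool shift mm (tcp) [  0.2477 -16.5382   6.3063] final-frame shift of g [ 0.1231 -7.1733  5.5613]
now g [0.5264 0.1986 0.1819] clk 3.4 F [ 0.6719 -0.8688 -0.4616] w 20.0
rot deg [-3.5984 -0.0411  0.0852] tool shift mm (tcp) [  0.285  -47.7599  20.9088] final-frame shift of g [  0.1231 -39.25    18.1754]
```

```bash
python3 -m inch '[[[-2,0,0,0,-20,7,20],[-2,0,0,0,-20,9,20],[-2,0,0,0,-20,10,20],[0,0,0,0,0,0,20]]]'
python3 - <<'E'
from h import *
for th in(.4,.6): 
  x,z=bint(-30,170,th); to(ub(x,0,z-5),YB,.15)
snap('side','side6.png');snap('scene','scene6.png');snap('wrist','wrist6.png')
E
```

```text
clock: 3.8
tcp_pos: [0.4661, 0.1891, 0.309]
tool_rot: [0.051, 0.649, 0.757, 0.06]
force: [-0.9, -0.2, 0.3]
gripper_width: 0.234
now g [0.4903 0.1929 0.1559] clk 3.8 F [-0.8669 -0.1952  0.2715] w 20.0
rot deg [ 0.4978 -0.0568  0.0567] tool shift mm (tcp) [ 0.4191  1.3464 -4.0053] final-frame shift of g [ 0.2621 -0.0354 -4.0113]
now g [0.4903 0.1929 0.1559] clk 3.8 F [-0.8669 -0.1952  0.2715] w 20.0
rot deg [ 0.4978 -0.0568  0.0567] tool shift mm (tcp) [  0.4317 -28.634   13.0008] final-frame shift of g [  0.2621 -29.8669  13.2546]
```

View pics/side6.png

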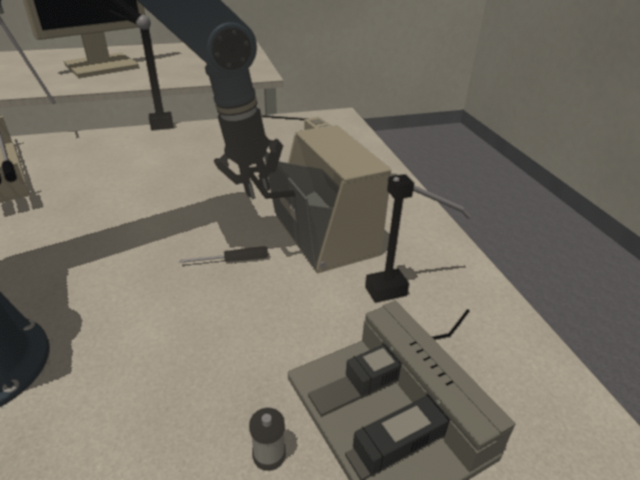

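View pics/wrist6.png

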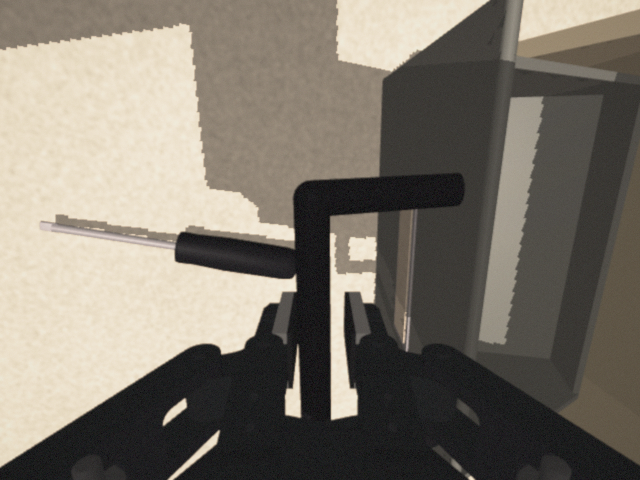

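```bash
python3 -m inch '[[[-2,0,0,0,-20,6,20],[-2,0,0,0,-20,13,20],[-2,0,0,0,-16,16,20],[0,0,0,0,0,0,20]]]'
python3 - <<'E'
from h import *
for th in(.6,.8,.95): 
  x,z=bint(-30,170,th); to(ub(x,0,z-3),YB,.25)
E
```

```text
clock: 4.35
tcp_pos: [0.4314, 0.1834, 0.268]
tool_rot: [0.095, 0.644, 0.751, 0.111]
force: [-0.3, 0.2, -0.8]
gripper_width: 0.24
now g [0.4756 0.1903 0.1196] clk 4.35 F [-0.2732  0.1966 -0.7666] w 20.5
rot deg [ 2.4619 -0.0612 -0.0169] tool shift mm (tcp) [  0.8418   0.5577 -23.3527] final-frame shift of g [  0.6523  -7.1038 -23.2128]
now g [0.4756 0.1903 0.1196] clk 4.35 F [-0.2732  0.1966 -0.7666] w 20.5
rot deg [ 2.4619 -0.0612 -0.0169] tool shift mm (tcp) [  0.8126 -28.2411  -4.4144] final-frame shift of g [  0.6523 -35.0625  -3.055 ]
now g [0.4756 0.1903 0.1196] clk 4.35 F [-0.2732  0.1966 -0.7666] w 20.5
rot deg [ 2.4619 -0.0612 -0.0169] tool shift mm (tcp) [  0.7877 -47.0511  13.3459] final-frame shift of g [  0.6523 -53.0922  15.497 ]
```

```bash
python3 -m inch '[[[0,0,0,0,-8,-12,20],[1,0,0,0,-15,-6,20],[1,0,0,0,-15,0,20],[0,0,0,0,0,0,20]]]'
python3 - <<'E'
from h import *
for th in(.8,.95): 
  x,z=bint(-30,170,th); to(ub(x,0,z-3),YB,.25)
snap('side','side7.png');snap('wrist','wrist7.png')
E
```

```text
clock: 4.75
tcp_pos: [0.3988, 0.178, 0.2786]
tool_rot: [0.09, 0.646, 0.751, 0.106]
force: [-0.4, 0.3, -0.3]
gripper_width: 0.232
now g [0.4408 0.1847 0.1296] clk 4.75 F [-0.4084  0.2954 -0.2642] w 19.8
rot deg [ 1.6066 -0.0624 -0.0712] tool shift mm (tcp) [ 1.1229  0.501  15.2376] final-frame shift of g [ 0.9726 -3.4165 15.2773]
now g [0.4408 0.1847 0.1296] clk 4.75 F [-0.4084  0.2954 -0.2642] w 19.8
rot deg [ 1.6066 -0.0624 -0.0712] tool shift mm (tcp) [  1.0803 -18.0418  33.2766] final-frame shift of g [  0.9726 -21.4462  33.8292]
```

View pics/side7.png

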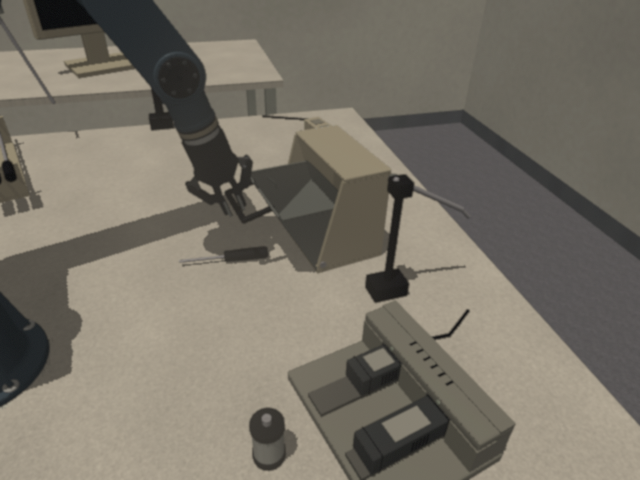

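View pics/wrist7.png

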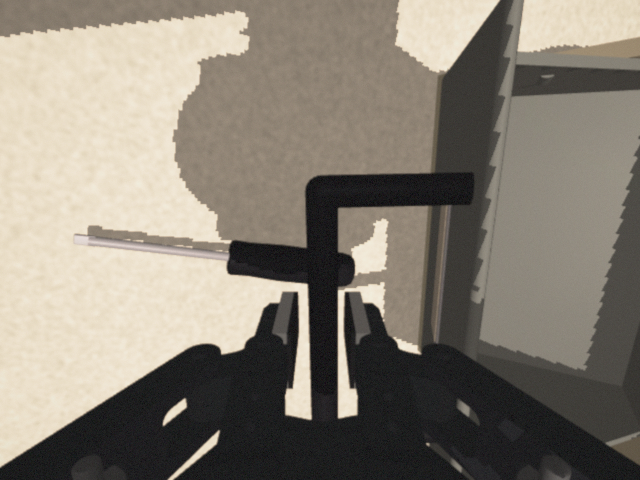

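```bash
python3 -m inch '[[[0,0,0,0,-4,12,20],[1,0,0,1,-9,12,20],[0,0,0,0,-12,8,20],[0,0,0,0,-4,0,20],[0,0,0,0,0,0,20]]]'
python3 - <<'E'
from h import *
for th in(.85,.95): 
  x,z=bint(-30,170,th); to(ub(x,0,z-3),YB,.25)
snap('side','side8.png');snap('wrist','wrist8.png')
E
```

```text
clock: 5.35
tcp_pos: [0.3843, 0.177, 0.2398]
tool_rot: [0.088, 0.646, 0.751, 0.103]
force: [0.9, 0.6, 0.7]
gripper_width: 0.234
now g [0.4255 0.1835 0.0905] clk 5.35 F [0.9021 0.5982 0.7075] w 20.0
rot deg [ 1.2801 -0.0729 -0.0824] tool shift mm (tcp) [  0.0009  18.5517 -12.4774] final-frame shift of g [ -0.2365  14.8055 -12.8499]
now g [0.4255 0.1835 0.0905] clk 5.35 F [0.9021 0.5982 0.7075] w 20.0
rot deg [ 1.2801 -0.0729 -0.0824] tool shift mm (tcp) [-0.0321  6.5586 -0.0711] final-frame shift of g [-0.2365  3.0925 -0.1788]
```

View pics/wrist8.png

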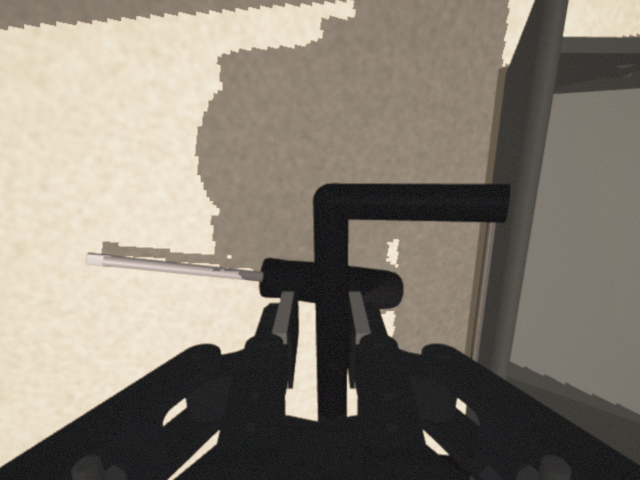

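```bash
python3 -m inch '[[[0,0,0,0,2,0,36],[0,0,0,0,0,0,36],[0,0,0,0,0,-25,36],[0,0,0,0,0,-40,36],[0,0,0,0,0,-40,36]]]'
python3 - <<'E'
from h import *
snap('side','side9.png');snap('scene','scene9.png');_,W=snap('wrist','wrist9.png')
to(ub(-100,-50,300),YB)
E
```

```text
clock: 5.95
tcp_pos: [0.3575, 0.1725, 0.3411]
tool_rot: [0.083, 0.647, 0.752, 0.097]
force: [0.6, -0.7, -0.5]
gripper_width: 0.421
now g [0.398  0.1791 0.1931] clk 6.1 F [-0.5229  0.1601  0.2395] w 35.6
rot deg [15.1993 -0.0797 -0.0989] tool shift mm (tcp) [-49.5094 140.6564 -78.2607] final-frame shift of g [ -50.0429   74.5046 -106.8983]
```

View pics/wrist9.png

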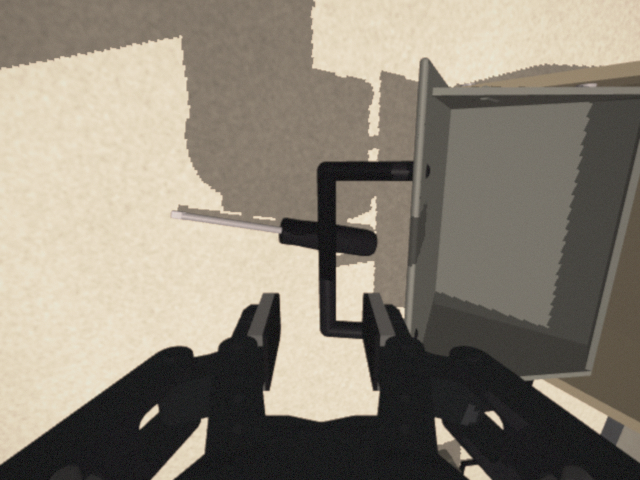

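View pics/scene9.png

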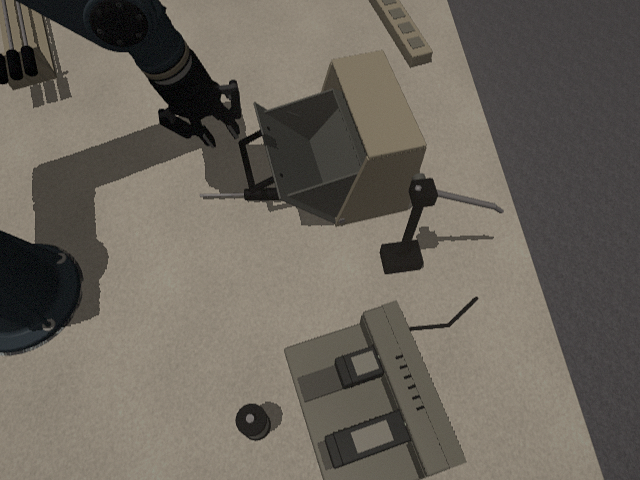

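```bash
python3 - <<'E'
from h import *
st=manip.get_state();W=cam('wrist',st)
for z in(.09,.1,.11):
  a=onz(W,325,167,z);b=onz(W,325,331,z);m=(a+b)/2; d=m-OB; c,s=np.cos(YB),np.sin(YB)
  print(z,(c*d[0]+s*d[1])*1e3,(-s*d[0]+c*d[1])*1e3,np.linalg.norm(a-b),np.arctan2(-(a-b)[0],(a-b)[1]))
for th in(.85,.9,.95):print(th,bint(-30,170,th))
to(np.array([.52,-.1,.28]),YB)
E
```

```text
0.09 -142.29616196727184 -4.220563528123156 0.11802214599503309 0.15428186088510024
0.1 -145.13569157314328 -0.7073888097554326 0.1127216624673554 0.15428186088509965
0.11 -147.9752211790147 2.805785908612267 0.10742117893967779 0.15428186088509996
0.85 (np.float64(-135.51716325039922), np.float64(109.65872264623819))
0.9 (np.float64(-139.8138736847921), np.float64(102.17388731718844))
0.95 (np.float64(-143.73112849811005), np.float64(94.483660065179))
now g [0.398  0.1791 0.1931] clk 6.1 F [-0.5229  0.1601  0.2395] w 35.6
rot deg [15.1993 -0.0797 -0.0989] tool shift mm (tcp) [-293.8662  139.5658  -58.238 ] final-frame shift of g [-294.374    78.3295  -86.8983]
```

```bash
python3 -m inch '[[[4,0,0,-10,10,-40,60],[4,0,0,-40,30,-25,60],[4,0,0,-45,30,-10,85],[3,0,0,-45,30,0,85],[0,0,0,-45,20,0,85]]]'
python3 -m inch '[[[0,0,8,-40,10,0,85],[0,0,8.5,-40,10,0,85],[0,0,8.5,-20,0,0,85],[0,0,8.5,-10,0,0,85],[0,0,8.5,0,0,0,85]]]'
python3 - <<'E'
from h import *
YC=.222
to(np.array([.605,-.301,.14]),YC-np.pi/2)
print(manip.get_state()['qpos'])
E
```

```text
clock: 6.6
tcp_pos: [0.4807, 0.0118, 0.4223]
tool_rot: [-0.009, 0.648, 0.762, -0.006]
force: [0.8, 0.9, 0.7]
gripper_width: 0.997
clock: 7.1
tcp_pos: [0.5082, -0.1079, 0.4131]
tool_rot: [-0.008, 0.881, 0.472, -0.011]
force: [0.1, -0.3, 0.3]
gripper_width: 0.995
now g [ 0.5039 -0.1074  0.2581] clk 7.1 F [ 0.1435 -0.2883  0.3482] w 85.0
rot deg [-1.0786  1.232  43.6316] tool shift mm (tcp) [-105.6615  190.4584  114.7285] final-frame shift of g [ 55.9685 211.1148 118.1407]
[-0.4225  0.38    1.6771 -0.0094  1.1111  0.169 ]
```

```bash
python3 -m inch '[[[0,0,8.5,-15,35,0,85],[0,0,8.5,-5,35,0,85],[0,0,8.5,0,35,0,85],[0,0,8.5,0,20,0,85],[0,0,8,0,0,0,85]]]'
python3 - <<'E'
from h import *
YC=.222
to(np.array([.605,-.301,.2]),YC-np.pi/2)
E
```

```text
clock: 7.6
tcp_pos: [0.5856, -0.2165, 0.3984]
tool_rot: [-0.008, 0.993, 0.119, -0.02]
force: [-0.5, -0.1, -0.4]
gripper_width: 0.997
now g [ 0.5791 -0.2147  0.2436] clk 7.6 F [-0.5432 -0.1223 -0.4434] w 85.2
rot deg [-1.1835  2.2099  0.8958] tool shift mm (tcp) [ 0.5775 87.6099 41.6174] final-frame shift of g [ 6.3013 89.8783 43.5836]
```

```bash
python3 -m inch '[[[-1.2,2.2,1,0,40,0,85],[0,0,0,0,40,0,85],[0,0,0,0,6,0,85],[0,0,0,0,0,0,85]]]'
python3 - <<'E'
from h import *
YC=.222
to(np.array([.605,-.301,.2]),YC-np.pi/2)
snap('wrist','wrist10.png')
E
```

```text
clock: 8.0
tcp_pos: [0.6058, -0.3036, 0.3868]
tool_rot: [-0.005, 0.994, 0.108, -0.005]
force: [-0.9, 0.6, -1.1]
gripper_width: 0.993
now g [ 0.6042 -0.3024  0.2318] clk 8.0 F [-0.9109  0.5552 -1.1097] w 84.8
rot deg [-0.5777  0.47   -0.3341] tool shift mm (tcp) [ 0.0812 -2.4134 31.7907] final-frame shift of g [ 1.1024 -1.1676 31.7775]
```

View pics/wrist10.png

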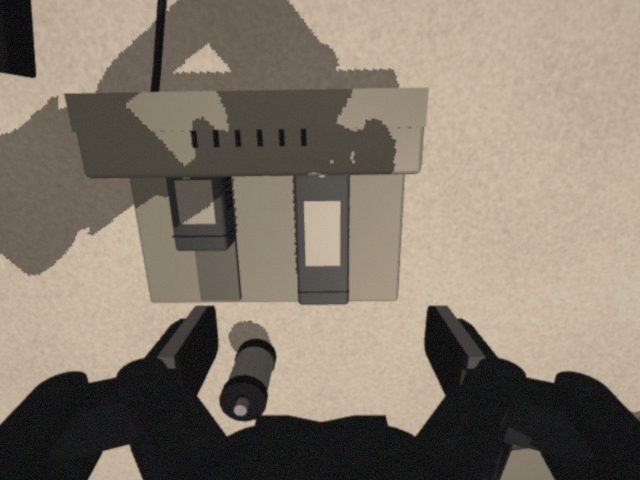

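```bash
python3 - <<'E'
from h import *
im=cv2.imread('pics/wrist10.png'); crop(im,270,150,110,170,4,'c7.png')
W=cam('wrist')
E
```

```text
(no output)
```

View pics/c7.png

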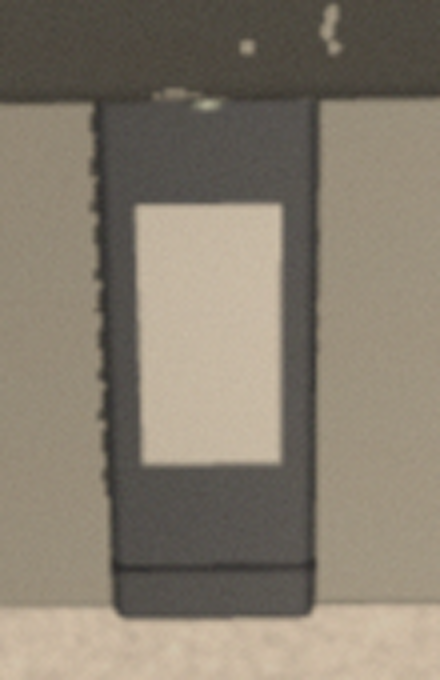

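```bash
python3 - <<'E'
from h import *
W=cam('wrist');print(W[3])
f=lambda u,v:onz(W,270+u/4,150+v/4,.064)
p=dict(fl=f(115,610),fr=f(313,610),rl=f(100,103),rr=f(316,100),hl=onz(W,270,150+101/4,.0665),hr=onz(W,378,150+97/4,.0665))
for k,v in p.items():print(k,v)
fm=(p['fl']+p['fr'])/2;rm=(p['rl']+p['rr'])/2;d=rm-fm;print(fm,rm,np.linalg.norm(d),np.arctan2(d[1],d[0]),np.linalg.norm(p['fl']-p['fr']),np.linalg.norm(p['rl']-p['rr']))
yaw=.222;x=np.array([np.cos(yaw),np.sin(yaw),0]);print('center',fm+.075*x)
E
```

```text
[ 0.6792 -0.2869  0.3547]
fl [ 0.5308 -0.2965  0.064 ]
fr [ 0.5406 -0.3401  0.064 ]
rl [ 0.6411 -0.2713  0.064 ]
rr [ 0.6511 -0.3137  0.064 ]
hl [ 0.6374 -0.2518  0.0665]
hr [ 0.6569 -0.3359  0.0665]
[ 0.5357 -0.3183  0.064 ] [ 0.6461 -0.2925  0.064 ] 0.1133540579034946 0.22991980403399637 0.04464541380277753 0.04355816456445294
center [ 0.6088 -0.3018  0.064 ]
```

```bash
python3 -m inch '[[[-0.5,0.4,-0.6,2,-3,40,75],[0,0,0,0,0,40,75],[0,0,0,0,0,35,75],[0,0,0,0,0,0,75]]]'
python3 - <<'E'
from h import *
YC=.227
to(np.array([.607,-.3015,.064]),YC-np.pi/2)
snap('wrist','wrist11.png');snap('side','side11.png')
crop(cv2.imread('pics/side11.png'),240,250,300,230,2.6,'c8.png')
E
```

```text
clock: 8.45
tcp_pos: [0.6063, -0.2946, 0.2683]
tool_rot: [-0.002, 0.993, 0.115, -0.001]
force: [-0.6, 0.4, 0.1]
gripper_width: 0.878
now g [ 0.606  -0.2942  0.1133] clk 8.45 F [-0.5586  0.4268  0.1395] w 74.9
rot deg [-0.1852  0.0918  0.2271] tool shift mm (tcp) [-0.8552  7.0365 49.2394] final-frame shift of g [-0.6572  7.3814 49.2615]
```

View pics/wrist11.png

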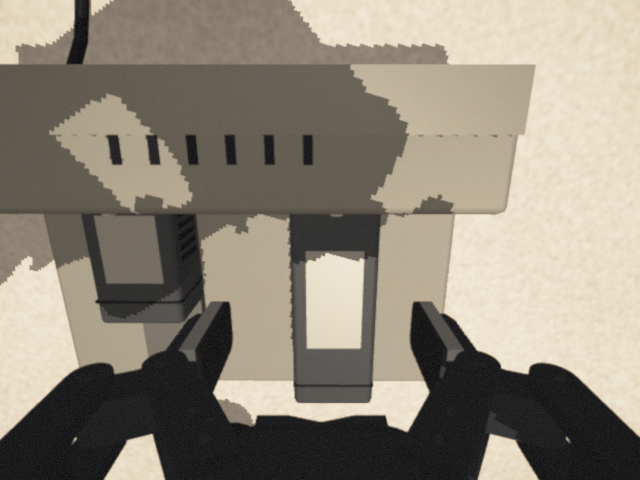

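View pics/c8.png

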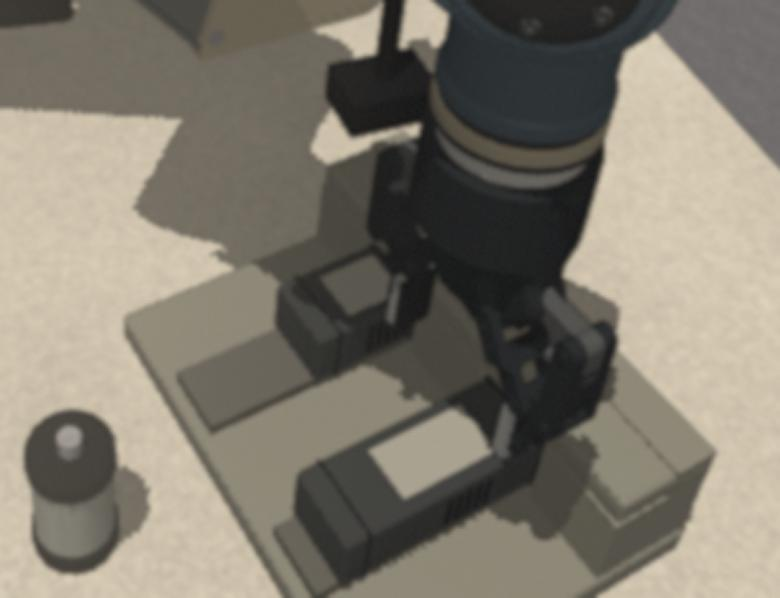

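```bash
python3 - <<'E'
from h import *
W=cam('wrist')
fl,fr=onz(W,295,400,.064),onz(W,370,400,.064);rl,rr=onz(W,292,214,.064),onz(W,380,213,.064)
fm=(fl+fr)/2;rm=(rl+rr)/2;d=rm-fm
print(fl,fr,rl,rr,np.linalg.norm(fl-fr),np.linalg.norm(rl-rr),np.linalg.norm(d),np.arctan2(d[1],d[0]))
x=np.array([np.cos(.227),np.sin(.227),0]);print(fm+.075*x)
E
```

```text
[ 0.5314 -0.2997  0.064 ] [ 0.5415 -0.3438  0.064 ] [ 0.6425 -0.2744  0.064 ] [ 0.6533 -0.318   0.064 ] 0.04519702382599211 0.044933469012673095 0.11436651927736105 0.2252119372763735
[ 0.6095 -0.3049  0.064 ]
```

```bash
python3 -m inch '[[[0,0,0,1,9,0,75],[0,0,0,0,0,20,75],[0,0,0,0,0,20,75],[0,0,0,0,0,0,75]]]'
python3 - <<'E'
from h import *
to(np.array([.608,-.303,.064]),.227-np.pi/2)
E
```

```text
clock: 8.95
tcp_pos: [0.6163, -0.3078, 0.2443]
tool_rot: [0.009, 0.993, 0.116, 0.011]
force: [-0.3, -0.3, 0.5]
gripper_width: 0.877
now g [ 0.62   -0.3103  0.0894] clk 8.95 F [-0.2818 -0.2665  0.469 ] w 74.9
rot deg [ 1.2031 -1.1018  0.3316] tool shift mm (tcp) [-7.4901 -7.1386 25.0152] final-frame shift of g [-10.0356  -9.8139  25.3617]
```

```bash
python3 -m inch '[[[1.2,-1.1,0.3,-7,-7,0,75],[0,0,0,0,0,0,75],[0,0,0,0,0,0,75]]]'
python3 - <<'E'
from h import *
to(np.array([.608,-.303,.064]),.227-np.pi/2)
E
```

```text
clock: 9.25
tcp_pos: [0.6089, -0.3038, 0.2501]
tool_rot: [0.003, 0.994, 0.113, 0.003]
force: [-0.4, -0.1, -0.1]
gripper_width: 0.878
now g [ 0.6098 -0.3045  0.0951] clk 9.25 F [-0.3501 -0.1013 -0.1497] w 75.0
rot deg [ 0.321  -0.2682 -0.0068] tool shift mm (tcp) [-0.8481 -1.166  31.1005] final-frame shift of g [-1.428  -1.8602 31.1143]
```

```bash
python3 -m inch '[[[0.3,-0.3,0,-1,-1.5,15,75],[0,0,0,0,0,14,75],[0,0,0,0,0,0,75],[0,0,0,0,0,0,75]]]'
python3 - <<'E'
from h import *
to(np.array([.608,-.303,.064]),.227-np.pi/2)
E
```

```text
clock: 9.65
tcp_pos: [0.6079, -0.3027, 0.2201]
tool_rot: [0.001, 0.994, 0.113, 0.0]
force: [0.3, -0.5, -0.0]
gripper_width: 0.883
now g [ 0.608  -0.303   0.0651] clk 9.65 F [ 0.2666 -0.5446 -0.0467] w 75.4
rot deg [ 0.0966 -0.031  -0.0014] tool shift mm (tcp) [0.075  0.2995 1.0887] final-frame shift of g [-0.0083  0.0399  1.0884]
```

```bash
python3 -m inch '[[[0,0,0,0,0,2,60],[0,0,0,0,0,0,44],[0,0,0,0,0,0,30],[0,0,0,0,0,0,30],[0,0,0,0,0,0,30]]]'
python3 - <<'E'
from h import *
to(np.array([.608,-.303,.064]),.227-np.pi/2)
snap('wrist','wrist12.png');snap('side','side12.png')
crop(cv2.imread('pics/side12.png'),240,250,300,230,2.6,'c8.png')
E
```

```text
clock: 10.15
tcp_pos: [0.6079, -0.3023, 0.2176]
tool_rot: [0.0, 0.994, 0.113, -0.0]
force: [-0.4, -0.6, -0.6]
gripper_width: 0.52
now g [ 0.6079 -0.3023  0.0626] clk 10.15 F [-0.3667 -0.6247 -0.5593] w 44.4
rot deg [ 0.004   0.0029 -0.0064] tool shift mm (tcp) [-0.036   0.6728 -1.3933] final-frame shift of g [-0.0282  0.6618 -1.3933]
```

View pics/wrist12.png

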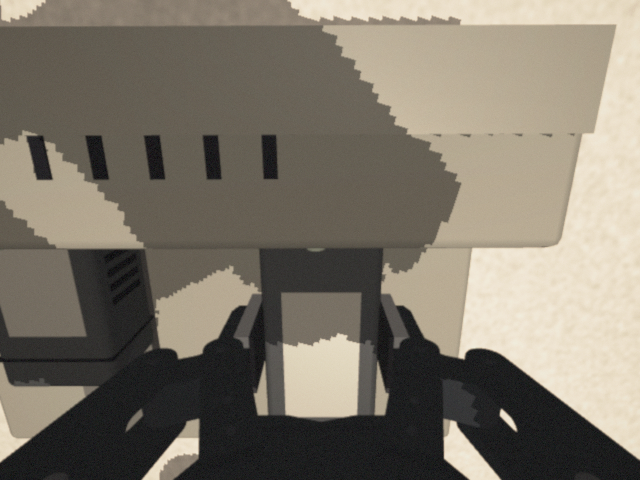

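View pics/c8.png

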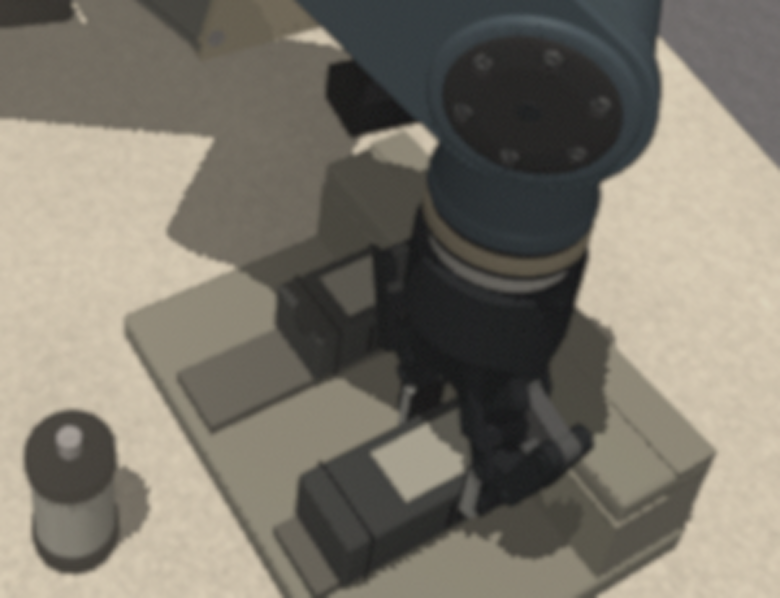

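```bash
python3 -m inch '[[[0,0,0,-8,0,0,30],[0,0,0,-8,0,0,30],[0,0,0,-8,0,0,30],[0,0,0,0,0,0,30]]]'
python3 - <<'E'
from h import *
x=np.array([np.cos(.227),np.sin(.227),0]);to(np.array([.608,-.303,.0626])-.05*x,.227-np.pi/2)
E
```

```text
clock: 10.65
tcp_pos: [0.5832, -0.3081, 0.2176]
tool_rot: [0.0, 0.994, 0.113, 0.001]
force: [0.5, 0.2, -1.1]
gripper_width: 0.523
now g [ 0.5835 -0.3082  0.0626] clk 10.65 F [ 0.5122  0.1684 -1.1104] w 44.7
rot deg [ 0.0669 -0.1217 -0.0132] tool shift mm (tcp) [-24.682    0.6669  -0.0514] final-frame shift of g [-25.0114   0.48     0.0007]
```

```bash
python3 -m inch '[[[0,0,0,-9,0,0,30],[0,0,0,-9,0,0,30],[0,0,0,-9,0,0,30],[0,0,0,0,0,0,30]]]'
python3 - <<'E'
from h import *
x=np.array([np.cos(.227),np.sin(.227),0]);to(np.array([.608,-.303,.0626])-.05*x,.227-np.pi/2)
_,W=snap('wrist','wrist13.png');snap('scene','scene13.png')
crop(cv2.imread('pics/scene13.png'),220,280,260,200,3,'c9.png')
E
```

```text
clock: 11.05
tcp_pos: [0.5541, -0.3149, 0.2176]
tool_rot: [0.0, 0.994, 0.113, 0.001]
force: [0.8, 0.1, -1.1]
gripper_width: 0.528
now g [ 0.5544 -0.315   0.0626] clk 11.05 F [ 0.8212  0.112  -1.1372] w 45.1
rot deg [ 0.0653 -0.1079 -0.0402] tool shift mm (tcp) [ 5.2109  0.5674 -0.0116] final-frame shift of g [ 4.9187  0.3944 -0.0216]
```

View pics/wrist13.png

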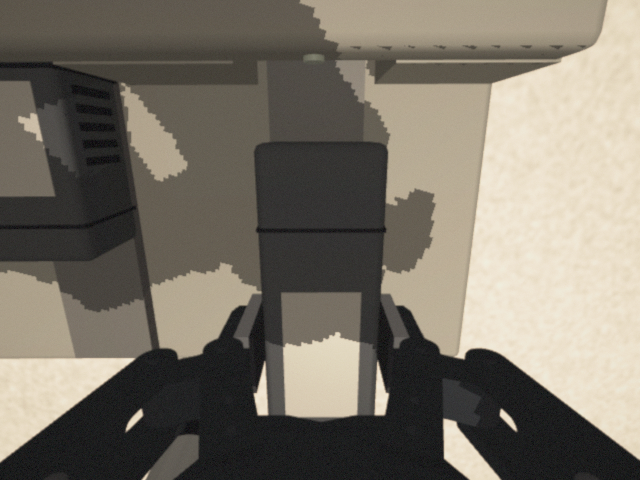

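View pics/c9.png

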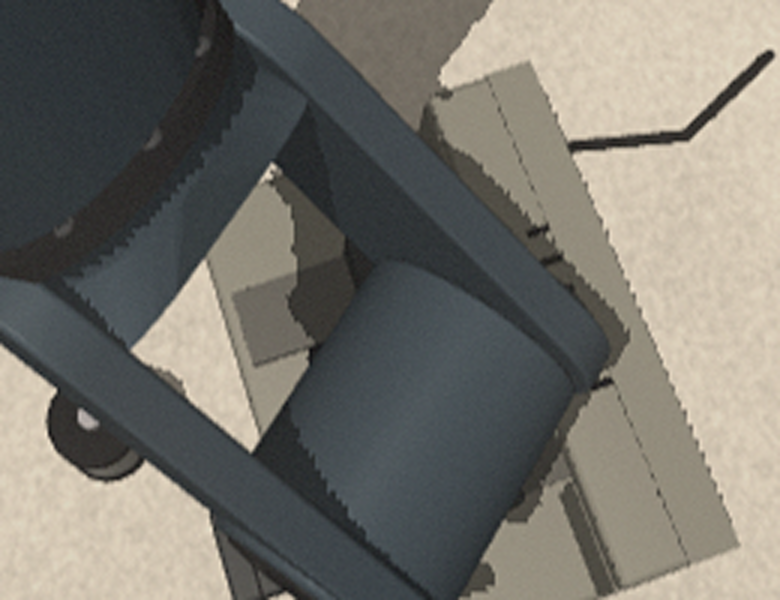

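```bash
python3 -m inch '[[[0,0,0,0,0,-8,30],[0,0,0,0,0,-15,30],[0,0,0,0,0,-25,30],[0,0,0,0,0,-30,30],[0,0,0,0,0,0,30]]]'
python3 - <<'E'
from h import *
_,W=snap('wrist','wrist14.png');_,_=snap('side','side14.png');to(np.array([.554,-.315,.25]),.227-np.pi/2)
E
```

```text
clock: 11.65
tcp_pos: [0.5545, -0.314, 0.2981]
tool_rot: [-0.001, 0.994, 0.114, -0.001]
force: [0.5, -0.5, -3.2]
gripper_width: 0.525
now g [ 0.5516 -0.3118  0.139 ] clk 11.75 F [-0.5738  0.3632 -4.236 ] w 44.8
rot deg [-0.534   0.3947  0.0565] tool shift mm (tcp) [  -0.2568    1.2052 -111.0018] final-frame shift of g [   1.5777    3.6834 -110.9745]
```

View pics/side14.png

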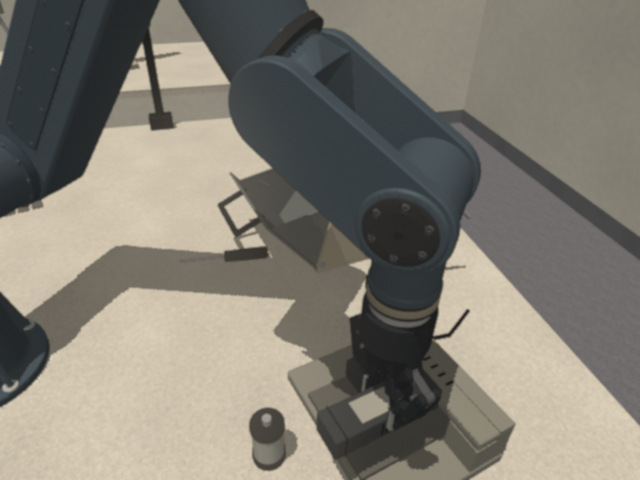

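View pics/wrist14.png

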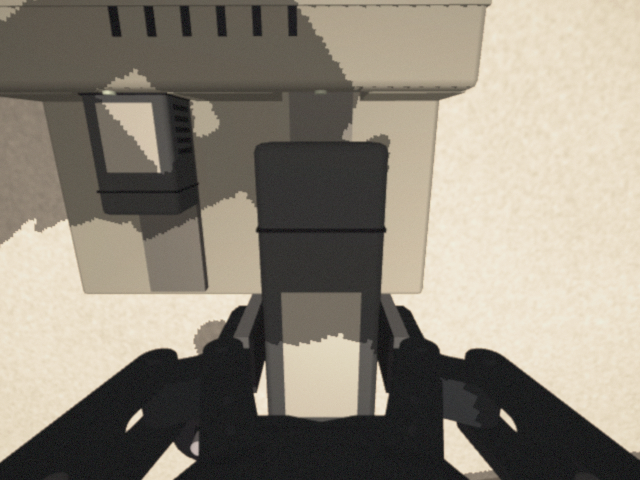

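```bash
python3 -m inch '[[[-0.5,0.4,0,0,0,-35,30],[0,0,0,0,0,-40,30],[0,0,-4,0,-10,-40,30],[0,0,-8,-10,-25,-20,30],[0,0,-8,-10,-30,-10,30]]]'
python3 -m inch '[[[0,0,-8,-15,-30,-5,30],[0,0,-8,-15,-30,-5,30],[0,0,-8,-10,-30,-5,30],[0,0,-8,0,-30,-5,30],[0,0,-8,0,-30,-5,30]]]'
python3 - <<'E'
from h import *
to(ub(-10,0,270),YB)
E
```

```text
clock: 12.25
tcp_pos: [0.5122, -0.2602, 0.4318]
tool_rot: [-0.009, 0.957, 0.29, -0.006]
force: [-0.4, -0.3, -4.2]
gripper_width: 0.524
clock: 12.75
tcp_pos: [0.3632, -0.187, 0.4545]
tool_rot: [-0.018, 0.79, 0.613, -0.003]
force: [0.2, -0.3, -3.5]
gripper_width: 0.527
now g [ 0.359  -0.1832  0.2996] clk 12.75 F [ 0.1748 -0.3479 -3.4951] w 45.0
rot deg [ -1.623   -1.3101 -23.0989] tool shift mm (tcp) [427.2106  95.0374  33.6136] final-frame shift of g [352.2238 257.8772  29.647 ]
```

```bash
python3 -m inch '[[[-1.6,-1.3,-8,35,15,0,30],[0,0,-8,45,15,0,30],[0,0,-7,45,15,0,30],[0,0,0,45,20,0,30],[0,0,0,30,10,0,30]]]'
python3 - <<'E'
from h import *
to(ub(-10,0,270),YB)
E
```

```text
clock: 13.25
tcp_pos: [0.4336, 0.014, 0.4479]
tool_rot: [-0.006, 0.651, 0.759, -0.005]
force: [0.9, -0.6, -4.5]
gripper_width: 0.522
now g [0.4311 0.014  0.2929] clk 13.25 F [ 0.9065 -0.6193 -4.5021] w 44.6
rot deg [-0.9065 -0.1741  0.0718] tool shift mm (tcp) [168.342  154.9264  20.9747] final-frame shift of g [168.1329 156.8207  22.9297]
```

```bash
python3 - <<'E'
from h import *
th=.94
def B(x,z): return np.array(bint(x,z,th))
apex=B(-13,5)
nf=np.array([-np.sin(th),np.cos(th)])      # floor normal
pd=np.array([np.sin(.25),np.cos(.25)])     # panel dir in bin
npn=np.array([np.cos(.25),-np.sin(.25)])   # inward normal, bin frame
rot=lambda v:np.array([v[0]*np.cos(th)-v[1]*np.sin(th),v[1]*np.cos(th)+v[0]*np.sin(th)])
npw=rot(npn)
bw=B(54+67,45)
print('apex',apex,'panel top',B(-13,5)+155*rot(pd),'backwall top',bw,'floor rear',B(121,5))
for tau in(0,.1,.2,.3,.4,.5):
    y=np.array([np.cos(tau),np.sin(tau)]);z=np.array([np.sin(tau),-np.cos(tau)])
    P={'pk':[a*y+b*z for a in(-23,23) for b in(-1.4,34.6)],'fg':[a*y+b*z for a in(-38,38) for b in(18,)]}
    mf={k:min(nf@p for p in v) for k,v in P.items()};mp={k:min(npw@p for p in v) for k,v in P.items()}
    A=np.stack([nf,npw]); g=np.linalg.solve(A,[nf@apex-min(mf.values()),npw@apex-min(mp.values())])
    body=[g+a*y+b*z for a in(-43,43) for b in(-54,-155)]
    # clearance along y (tool) of back wall top and roof front
    rf=np.array([50,196]); c=lambda q:((q-g)@y-43,(q-g)@z)
    print(tau,'g',g,'pack gap floor',mf['pk']-min(mf.values()),'panel',mp['pk']-min(mp.values()),'bw',c(bw),'roof',c(rf),'ptop',-((apex+155*rot(pd)-g)@y)-43)
E
```

```text
apex [ 0.295  12.4507] panel top [-98.3683 131.9938] backwall top [ 47.0242 144.255 ] floor rear [ 79.3266 120.6635]
0 g [-2.0256 79.3042] pack gap floor 2.32289029056048 panel 1.0021730000719344 bw (np.float64(6.049837687156426), np.float64(-64.95079563516954)) roof (np.float64(9.025601176623667), np.float64(-116.69580435975128)) ptop 53.34269689521119
0.1 g [-0.8712 79.2019] pack gap floor 0.08976389059717604 panel 3.2285172061502507 bw (np.float64(11.150596210029263), np.float64(-59.94655872504755)) roof (np.float64(19.277374292326364), np.float64(-111.13597730206777)) ptop 48.73965620535314
0.2 g [-1.1138 80.1394] pack gap floor 0.0 panel 5.422603135510599 bw (np.float64(16.91624619902067), np.float64(-53.27398974212831)) roof (np.float64(30.112838793905), np.float64(-103.39635042213749)) ptop 42.014036872147784
0.3 g [-1.4013 80.4721] pack gap floor 0.0 panel 7.562508206815217 bw (np.float64(22.111788164026436), np.float64(-46.62342909657114)) roof (np.float64(40.24633928050345), np.float64(-95.17792581990427)) ptop 34.41043008206309
0.4 g [-1.6718 80.1251] pack gap floor 0.0 panel 9.626851195950188 bw (np.float64(26.825391867256585), np.float64(-40.10440800521443)) roof (np.float64(49.71670706505604), np.float64(-86.6059002905947)) ptop 25.864726660620832
0.5 g [-1.9227 79.1019] pack gap floor 0.0 panel 11.595005870149148 bw (np.float64(31.191031166198925), np.float64(-33.710767411191604)) roof (np.float64(58.610387990727205), np.float64(-77.69462771905319)) ptop 16.281241823993774
```

```bash
python3 -m inch '[[[-3,0,0,45,25,0,30],[-3,0,0,45,25,0,30],[-3,0,0,40,25,0,30],[-3,0,0,20,20,0,30],[0,0,0,0,0,0,30]]]'
python3 - <<'E'
from h import *
to(ub(-2,0,200),YB,.2)
E
```

```text
clock: 13.75
tcp_pos: [0.5007, 0.1821, 0.4449]
tool_rot: [0.056, 0.646, 0.758, 0.072]
force: [0.7, -0.4, -4.0]
gripper_width: 0.525
now g [0.5282 0.1877 0.2924] clk 13.75 F [ 0.654  -0.3837 -3.9996] w 44.8
rot deg [-1.0142 -0.4916  0.3825] tool shift mm (tcp) [11.5708 22.3384 98.724 ] final-frame shift of g [11.2415 23.2557 99.0297]
```

```bash
python3 -m inch '[[[-1,-0.5,0.4,10,20,0,30],[0,0,0,0,8,20,30],[0,0,0,0,8,30,30],[0,0,0,0,0,15,30],[0,0,0,0,0,0,30]]]'
python3 - <<'E'
from h import *
to(ub(-2,0,160),YB,.2)
_,W=snap('wrist','wrist15.png');snap('side','side15.png');snap('scene','scene15.png')
E
```

```text
clock: 14.25
tcp_pos: [0.5426, 0.1993, 0.3767]
tool_rot: [0.057, 0.648, 0.757, 0.065]
force: [-0.3, 0.2, -4.2]
gripper_width: 0.518
now g [0.5692 0.2031 0.2241] clk 14.25 F [-0.3273  0.2388 -4.2425] w 44.3
rot deg [-1.4916  0.0915  0.1499] tool shift mm (tcp) [  2.064  -15.4713  63.0792] final-frame shift of g [  2.1737 -13.079   62.7109]
```

View pics/wrist15.png

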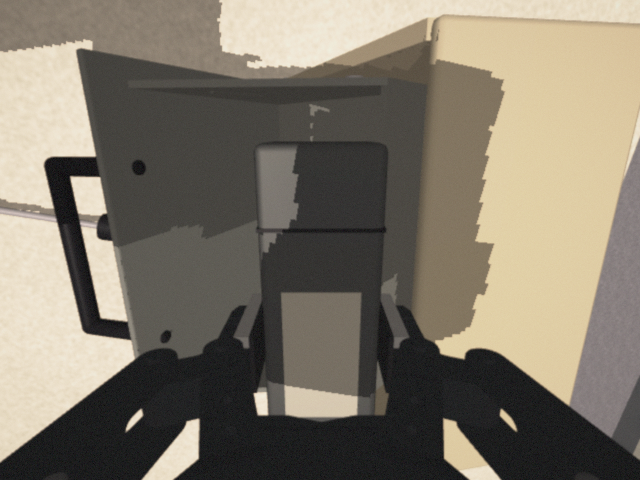

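View pics/scene15.png

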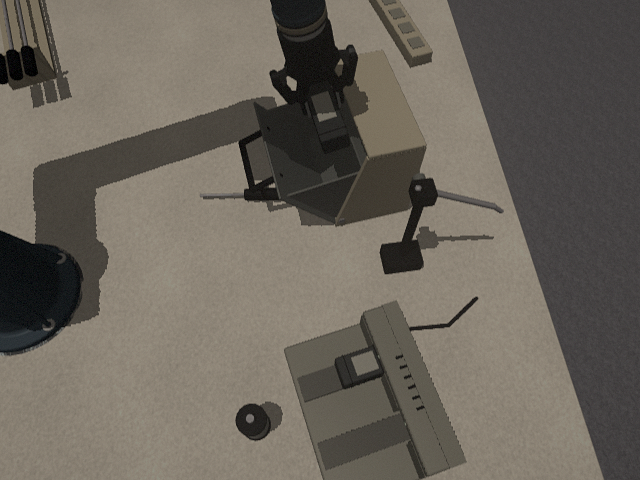

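View pics/side15.png

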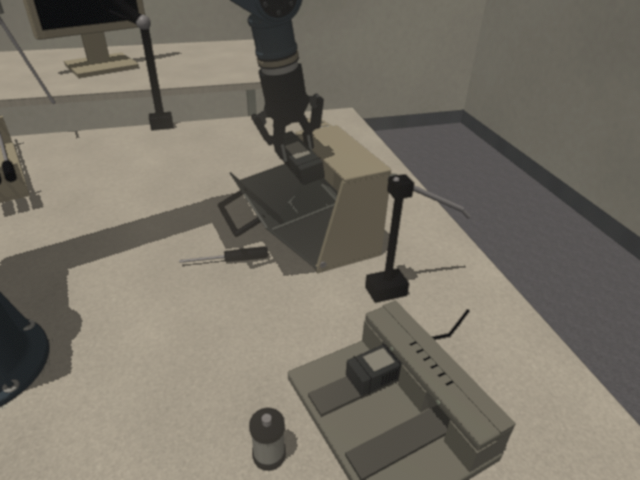

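```bash
python3 - <<'E'
from h import *
W=cam('wrist')
def U(p): d=p-OB;c,s=np.cos(YB),np.sin(YB);return np.array([c*d[0]+s*d[1],-s*d[0]+c*d[1],d[2]])*1e3
for z in(.12,.135,.145):print('wall',U(onz(W,150,87,z)),U(onz(W,380,90,z)))
print('pack end',U(onz(W,258,147,.225)),U(onz(W,386,147,.235)))
S=cam('side'); print(proj(cam('scene'),ub(0,97,130)))
E
```

```text
wall [-75.5057  97.3301 120.    ] [ 58.8781  98.8897 120.    ]
wall [-71.9214  95.6957 135.    ] [ 53.6795  97.1533 135.    ]
wall [-69.5319  94.606  145.    ] [ 50.2137  95.9958 145.    ]
pack end [-19.015   68.2641 225.    ] [ 22.0018  68.4794 235.    ]
(np.float64(309.6250469492451), np.float64(101.46985009914002))
```

```bash
python3 -m inch '[[[-1.5,0,0,5,-12,20,30],[0,0,0,0,-5,20,30],[0,0,0,0,-3,15,30],[0,0,0,0,0,0,30]]]'
python3 - <<'E'
from h import *
to(ub(-1,2,95),YB,.2)
E
```

```text
clock: 14.8
tcp_pos: [0.5349, 0.2026, 0.3269]
tool_rot: [0.072, 0.647, 0.755, 0.083]
force: [-0.3, 0.3, -4.0]
gripper_width: 0.524
now g [0.5683 0.2075 0.1756] clk 14.8 F [-0.316   0.2675 -4.024 ] w 44.7
rot deg [1.1284 0.0908 0.0969] tool shift mm (tcp) [ -0.3959 -13.6877  78.8947] final-frame shift of g [ -0.2999 -15.1832  79.1785]
```

```bash
python3 -m inch '[[[0.6,0,0,0,-5,20,30],[0,0,0,0,-5,20,30],[0,0,0,0,-3,20,30],[0,0,0,0,0,0,30],[0,0,0,0,0,0,30]]]'
python3 - <<'E'
from h import *
to(ub(-1,2,82),YB,.2)
_,W=snap('wrist','wrist16.png');snap('side','side16.png');crop(cv2.imread('pics/side16.png'),200,90,220,200,3,'c10.png')
E
```

```text
clock: 15.3
tcp_pos: [0.5365, 0.2026, 0.2734]
tool_rot: [0.073, 0.647, 0.755, 0.083]
force: [0.4, 0.2, -3.1]
gripper_width: 0.52
now g [0.5701 0.2075 0.1222] clk 15.3 F [ 0.3689  0.1546 -3.1427] w 44.4
rot deg [1.1993 0.0942 0.1167] tool shift mm (tcp) [-0.2187 -6.4205 39.0233] final-frame shift of g [-0.0438 -8.8462 39.1829]
```

View pics/wrist16.png

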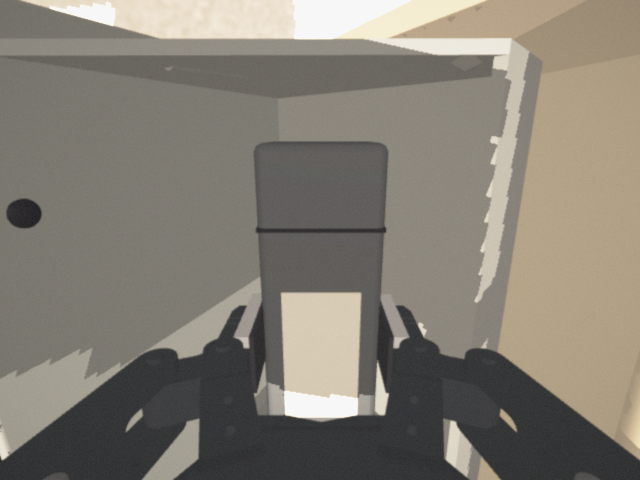

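View pics/c10.png

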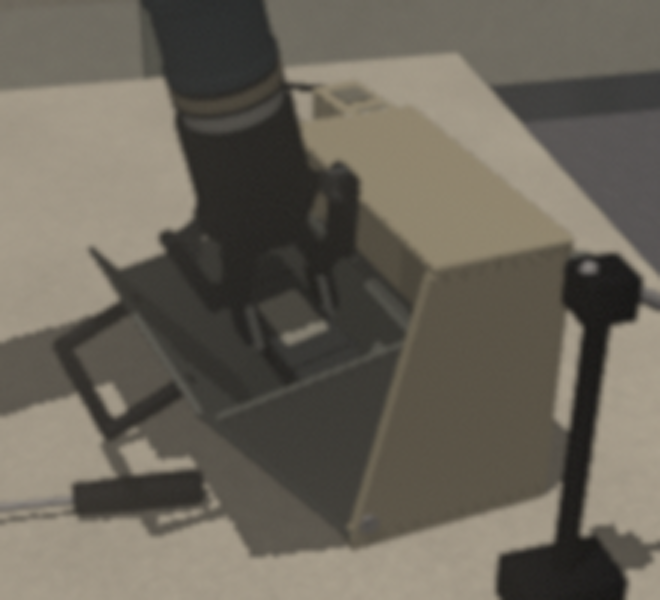

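```bash
python3 -m inch '[[[0.8,0,0,0,-4,12,30],[0,0,0,0,-2,12,30],[0,0,0,0,0,0,30],[0,0,0,0,0,0,30]]]'
python3 - <<'E'
from h import *
to(ub(-1,2,82),YB,.2)
E
```

```text
clock: 15.8
tcp_pos: [0.5369, 0.2026, 0.25]
tool_rot: [0.07, 0.647, 0.755, 0.08]
force: [0.3, 0.1, -3.8]
gripper_width: 0.523
now g [0.5692 0.2073 0.0985] clk 15.8 F [ 0.2764  0.1361 -3.8004] w 44.7
rot deg [0.6908 0.0928 0.1068] tool shift mm (tcp) [-0.1973 -1.5349 16.1135] final-frame shift of g [ 0.0232 -3.209  16.1419]
```

```bash
python3 -m inch '[[[0.5,0,0,0,-2,6,30],[0,0,0,0,-1,5,30],[0,0,0,0,0,0,30]]]'
python3 -m inch '[[[0,0,0,0,0,3,30],[0,0,0,0,0,0,30]]]'
python3 - <<'E'
from h import *
to(ub(-1,2,82),YB,.2)
E
```

```text
clock: 16.1
tcp_pos: [0.5371, 0.2025, 0.2379]
tool_rot: [0.067, 0.647, 0.755, 0.077]
force: [-0.5, 0.1, -3.9]
gripper_width: 0.519
clock: 16.3
tcp_pos: [0.5378, 0.2027, 0.2346]
tool_rot: [0.067, 0.647, 0.755, 0.077]
force: [-0.4, -0.6, -3.2]
gripper_width: 0.523
now g [0.569  0.2072 0.0828] clk 16.3 F [-0.4456 -0.5786 -3.216 ] w 44.6
rot deg [0.2617 0.0928 0.1068] tool shift mm (tcp) [-0.1501  0.7689  0.8455] final-frame shift of g [0.1005 0.0647 0.8435]
```

Close to the expected contact height, no contact yet; creeping on.

```bash
python3 -m inch '[[[0,0,0,0,0,2,30],[0,0,0,0,0,0,30]]]'
python3 -m inch '[[[0,0,0,0,0,2,30],[0,0,0,0,0,0,30]]]'
python3 - <<'E'
from h import *
to(ub(-1,2,82),YB,.2);snap('wrist','wrist17.png');snap('scene','scene17.png');crop(cv2.imread('pics/scene17.png'),220,40,220,200,3,'c11.png')
E
```

```text
clock: 16.5
tcp_pos: [0.5379, 0.2027, 0.2335]
tool_rot: [0.067, 0.647, 0.756, 0.077]
force: [-1.5, 0.4, -3.6]
gripper_width: 0.526
clock: 16.7
tcp_pos: [0.5382, 0.2029, 0.2328]
tool_rot: [0.068, 0.647, 0.756, 0.077]
force: [-2.2, 0.4, -2.7]
gripper_width: 0.522
now g [0.5696 0.2074 0.0811] clk 16.7 F [-2.1698  0.4245 -2.6506] w 44.5
rot deg [0.3554 0.0938 0.1684] tool shift mm (tcp) [-0.3003  0.7816 -0.9557] final-frame shift of g [-0.044  -0.1854 -0.9578]
```

View pics/wrist17.png

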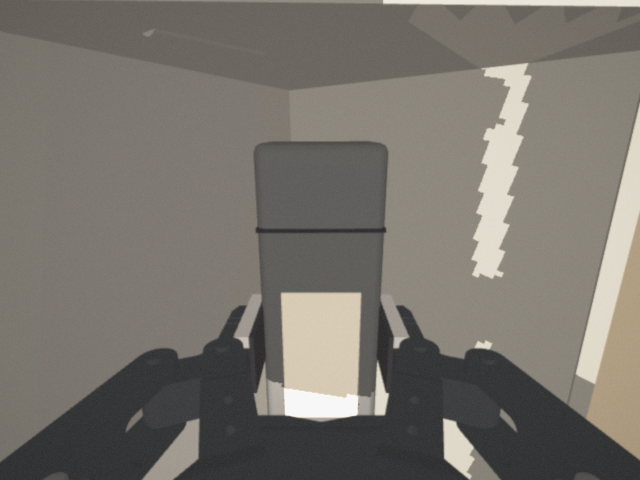

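```bash
python3 -m inch '[[[0,0,0,0,-2,2,30],[0,0,0,0,0,0,30]]]'
python3 -m inch '[[[0,0,0,0,-1.5,2,30],[0,0,0,0,0,0,30]]]'
```

```text
clock: 17.0
tcp_pos: [0.5368, 0.2027, 0.231]
tool_rot: [0.068, 0.647, 0.756, 0.078]
force: [-1.9, -0.7, -2.2]
gripper_width: 0.524
clock: 17.2
tcp_pos: [0.5358, 0.2026, 0.2295]
tool_rot: [0.069, 0.646, 0.756, 0.079]
force: [-2.3, -0.1, -1.4]
gripper_width: 0.522
```

```bash
python3 -m inch '[[[0,0,0,0,-2,2,30],[0,0,0,0,0,0,30]]]'
python3 -m inch '[[[0,0,0,0,-2,2,30],[0,0,0,0,0,0,30]]]'
python3 - <<'E'
from h import *
to(ub(-1,2,82),YB,.2)
E
```

```text
clock: 17.4
tcp_pos: [0.535, 0.2025, 0.2292]
tool_rot: [0.07, 0.646, 0.756, 0.08]
force: [-2.4, 0.1, -1.7]
gripper_width: 0.52
clock: 17.6
tcp_pos: [0.534, 0.2023, 0.229]
tool_rot: [0.072, 0.646, 0.756, 0.082]
force: [-2.8, 0.8, -0.9]
gripper_width: 0.519
now g [0.5673 0.2071 0.0777] clk 17.6 F [-2.7899  0.8381 -0.9194] w 44.3
rot deg [1.061  0.1071 0.2669] tool shift mm (tcp) [-0.4233  5.6673 -3.7623] final-frame shift of g [-0.1069  2.7278 -3.8405]
```

```bash
python3 -m inch '[[[0,0,0,0,0,0,50],[0,0,0,0,0,-2,54],[0,0,0,0,0,-3,58],[0,0,0,0,0,0,60]]]'
python3 - <<'E'
from h import *
to(ub(-1,2,82),YB,.2);snap('wrist','wrist18.png')
E
```

```text
clock: 18.0
tcp_pos: [0.5341, 0.2022, 0.2334]
tool_rot: [0.073, 0.646, 0.755, 0.083]
force: [-1.9, -0.5, 5.8]
gripper_width: 0.705
now g [0.5676 0.207  0.0822] clk 18.0 F [-1.8652 -0.4575  5.8027] w 60.2
rot deg [1.1778 0.1118 0.2207] tool shift mm (tcp) [-0.2567  4.7199  0.5491] final-frame shift of g [0.0569 1.5445 0.4845]
```

View pics/wrist18.png

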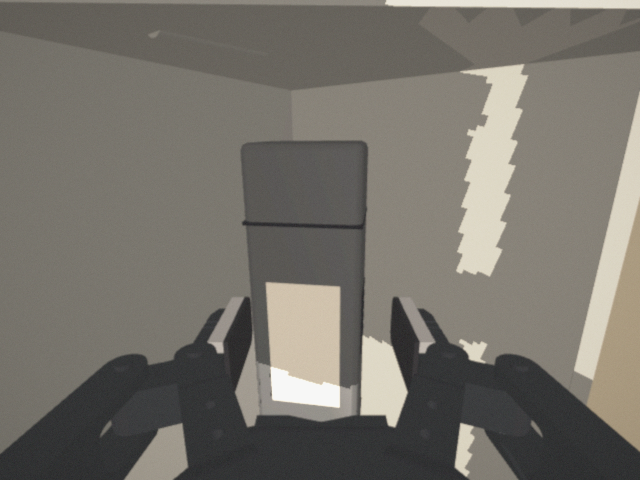

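```bash
python3 -m inch '[[[0,0,0,0,0,-8,60],[0,0,0,0,0,-15,60],[0,0,0,0,0,-30,60],[0,0,0,0,-5,-40,60],[0,0,0,0,-10,-40,60]]]'
python3 - <<'E'
from h import *
snap('wrist','wrist19.png');snap('scene','scene19.png');crop(cv2.imread('pics/scene19.png'),200,20,240,220,3,'c12.png')
x,z=bint(-30,170,.94);to(ub(x,0,z+90),YB,.25)
E
```

```text
clock: 18.55
tcp_pos: [0.491, 0.1952, 0.3624]
tool_rot: [0.072, 0.647, 0.755, 0.082]
force: [0.3, -0.2, 0.8]
gripper_width: 0.704
now g [0.5247 0.2006 0.215 ] clk 18.65 F [ 0.5554 -0.2084 -0.3686] w 60.0
rot deg [-1.3721  0.096   0.1827] tool shift mm (tcp) [  -2.0182 -104.6945    6.5238] final-frame shift of g [  -2.0955 -101.1024    4.056 ]
```

View pics/wrist19.png

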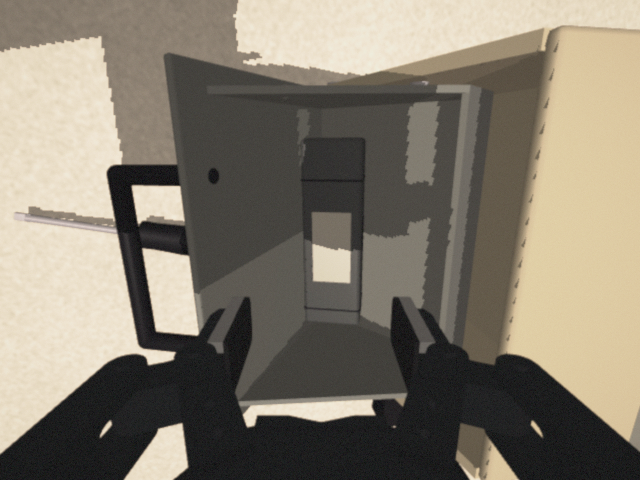

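View pics/c12.png

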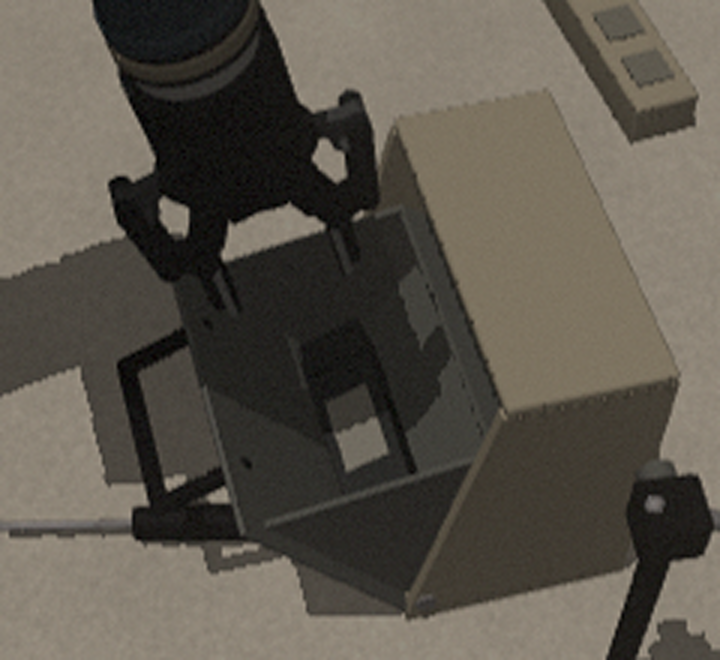

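```bash
python3 -m inch '[[[-1.4,0,0,-2,-35,0,36],[0,0,0,0,-35,0,36],[0,0,0,0,-30,0,36],[0,0,0,0,0,0,36],[0,0,0,0,0,0,36]]]'
python3 - <<'E'
from h import *
x,z=bint(-30,170,.94);to(ub(x,0,z+70),YB,.25);_,W=snap('wrist','wrist20.png')
E
```

```text
clock: 19.15
tcp_pos: [0.3925, 0.1781, 0.3455]
tool_rot: [0.087, 0.645, 0.753, 0.1]
force: [1.1, 0.2, 0.0]
gripper_width: 0.423
now g [0.4328 0.1841 0.1959] clk 19.15 F [1.094  0.2157 0.0048] w 36.1
rot deg [0.9123 0.0849 0.1589] tool shift mm (tcp) [ 0.1936 -8.9162 27.9192] final-frame shift of g [  0.3542 -10.9392  28.0776]
```

View pics/wrist20.png

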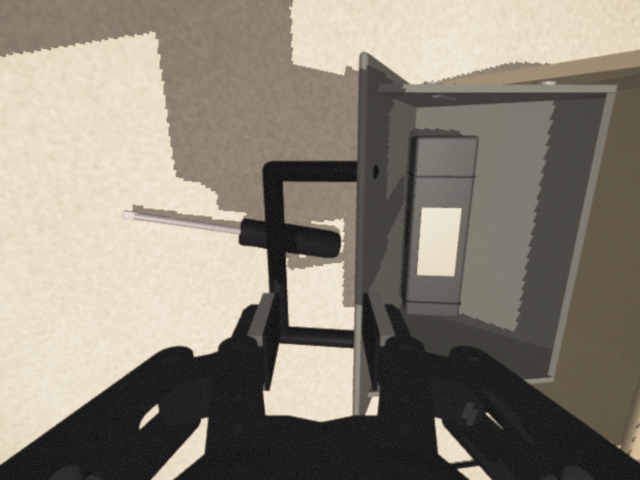

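```bash
python3 -m inch '[[[0.9,0,0,0,-20,0,36],[0,0,0,0,-6,0,36],[0,0,0,0,0,0,36],[0,0,0,0,0,0,36]]]'
python3 - <<'E'
from h import *
x,z=bint(-30,170,.94);to(ub(x,0,z),YB,.25);_,W=snap('wrist','wrist21.png')
E
```

```text
clock: 19.6
tcp_pos: [0.3727, 0.1748, 0.3399]
tool_rot: [0.085, 0.645, 0.753, 0.097]
force: [-0.2, 0.3, -0.6]
gripper_width: 0.42
now g [0.4119 0.1806 0.1901] clk 19.6 F [-0.1936  0.284  -0.5925] w 35.8
rot deg [0.4964 0.0879 0.1107] tool shift mm (tcp) [ 0.5481 -5.7663 95.3842] final-frame shift of g [ 0.6278 -6.2837 95.4373]
```

View pics/wrist21.png

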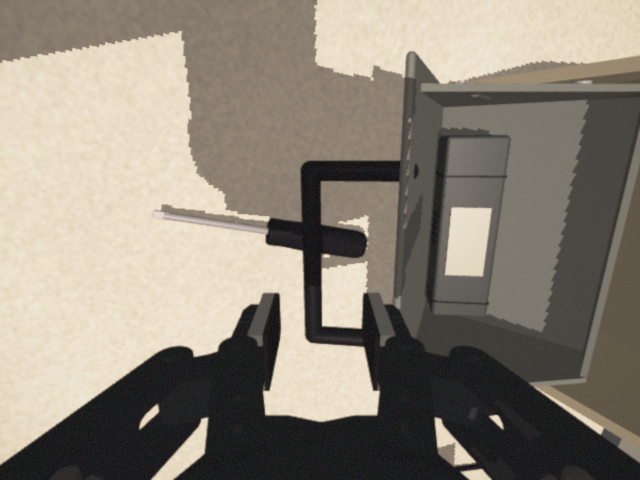

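Bar sits at u≈312 against the finger centre ≈321; nearly lined up. Descend along the tool axis.

```bash
python3 -m inch '[[[0.5,0,0,0,-5,20,36],[0,0,0,0,-1,25,36],[0,0,0,0,0,20,36],[0,0,0,0,0,0,36]]]'
python3 - <<'E'
from h import *
x,z=bint(-30,170,.94);to(ub(x,0,z),YB,.25);_,W=snap('wrist','wrist22.png')
E
```

```text
clock: 20.05
tcp_pos: [0.3891, 0.1771, 0.2755]
tool_rot: [0.086, 0.645, 0.753, 0.099]
force: [1.0, 0.2, -0.3]
gripper_width: 0.423
now g [0.4289 0.183  0.1258] clk 20.05 F [ 0.9904  0.1769 -0.3019] w 36.1
rot deg [0.731  0.0819 0.092 ] tool shift mm (tcp) [ 0.6304 -5.4018 28.8346] final-frame shift of g [ 0.8009 -7.0122 28.9148]
```

View pics/wrist22.png

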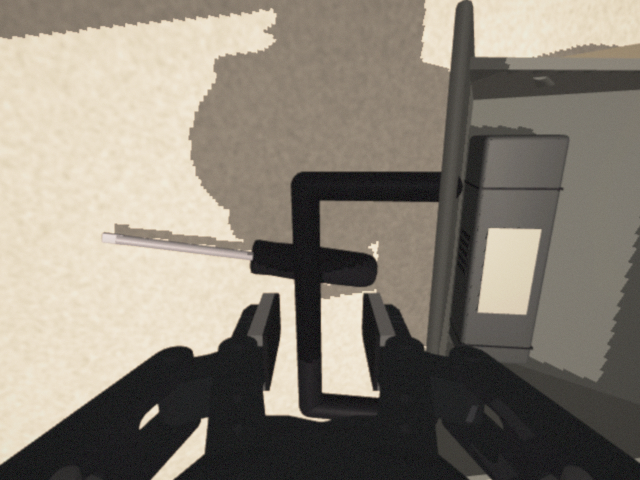

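```bash
python3 -m inch '[[[0.7,0,0,0,-7,5,36],[0,0,0,0,-1,14,36],[0,0,0,0,0,10,30],[0,0,0,0,0,0,24],[0,0,0,0,0,0,20]]]'
python3 - <<'E'
from h import *
x,z=bint(-30,170,.94);to(ub(x,0,z),YB,.25);_,W=snap('wrist','wrist23.png')
E
```

```text
clock: 20.6
tcp_pos: [0.3888, 0.1773, 0.2477]
tool_rot: [0.084, 0.645, 0.753, 0.096]
force: [-0.2, 0.3, -0.2]
gripper_width: 0.237
now g [0.4276 0.183  0.0978] clk 20.6 F [-0.2436  0.3335 -0.1769] w 20.3
rot deg [0.3426 0.0715 0.1181] tool shift mm (tcp) [0.4037 2.0928 2.1091] final-frame shift of g [0.5979 1.1775 2.1   ]
```

View pics/wrist23.png

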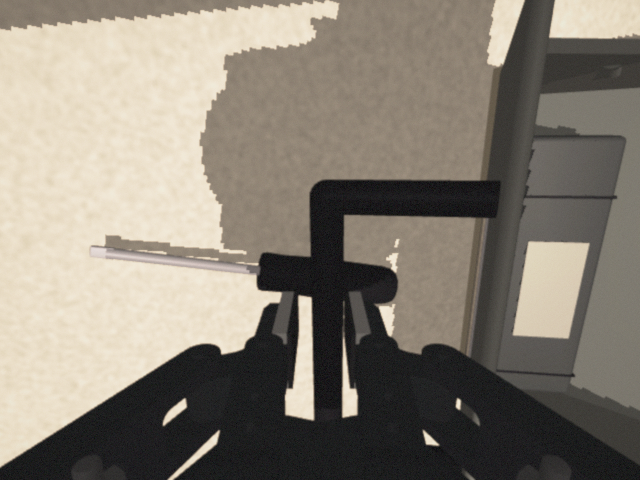

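```bash
python3 -m inch '[[[0,0,0,0,10,-10,20],[0,0,0,0,12,-11,20],[0,0,0,0,14,-9,20],[0,0,0,0,0,0,20]]]'
python3 - <<'E'
from h import *
for th in (.7,.6,.5,.4):
  x,z=bint(-30,170,th);to(ub(x,0,z-3),YB,.2)
E
```

```text
clock: 21.05
tcp_pos: [0.4117, 0.1811, 0.2871]
tool_rot: [0.079, 0.646, 0.754, 0.091]
force: [1.3, 0.0, 1.0]
gripper_width: 0.235
now g [0.4485 0.1865 0.1367] clk 21.05 F [1.2813 0.0233 0.9629] w 20.1
rot deg [2.4387 0.0806 0.1721] tool shift mm (tcp) [0.0542 7.3558 9.5572] final-frame shift of g [0.2716 1.16   9.3761]
now g [0.4485 0.1865 0.1367] clk 21.05 F [1.2813 0.0233 0.9629] w 20.1
rot deg [2.4387 0.0806 0.1721] tool shift mm (tcp) [-0.0023 21.7693  0.0703] final-frame shift of g [ 0.2716 15.1569 -0.7154]
now g [0.4485 0.1865 0.1367] clk 21.05 F [1.2813 0.0233 0.9629] w 20.1
rot deg [2.4387 0.0806 0.1721] tool shift mm (tcp) [-0.0594 37.0579 -7.9301] final-frame shift of g [ 0.2716 30.0913 -9.3592]
now g [0.4485 0.1865 0.1367] clk 21.05 F [1.2813 0.0233 0.9629] w 20.1
rot deg [2.4387 0.0806 0.1721] tool shift mm (tcp) [ -0.1166  53.0688 -14.3643] final-frame shift of g [  0.2716  45.8141 -16.4688]
```

```bash
python3 -m inch '[[[1,0,0,0,14,5,20],[1,0,0,0,15,-3,20],[1,0,0,0,15,-6,20],[0,0,0,0,0,0,20]]]'
python3 - <<'E'
from h import *
for th in (.5,.4,.3,.2):
  x,z=bint(-30,170,th);to(ub(x,0,z-3),YB,.15)
snap('wrist','wrist24.png');snap('side','side24.png')
E
```

```text
clock: 21.45
tcp_pos: [0.4462, 0.1869, 0.2992]
tool_rot: [0.056, 0.648, 0.757, 0.063]
force: [1.7, -0.4, -0.3]
gripper_width: 0.232
now g [0.4719 0.1905 0.1464] clk 21.45 F [ 1.6515 -0.447  -0.3284] w 19.8
rot deg [1.0553 0.1075 0.2404] tool shift mm (tcp) [-0.4416  7.6134 -4.6102] final-frame shift of g [-0.1163  4.6738 -4.7239]
now g [0.4719 0.1905 0.1464] clk 21.45 F [ 1.6515 -0.447  -0.3284] w 19.8
rot deg [1.0553 0.1075 0.2404] tool shift mm (tcp) [ -0.5208  23.1037 -12.2127] final-frame shift of g [ -0.1163  20.0216 -12.6105]
now g [0.4719 0.1905 0.1464] clk 21.45 F [ 1.6515 -0.447  -0.3284] w 19.8
rot deg [1.0553 0.1075 0.2404] tool shift mm (tcp) [ -0.6     39.2755 -18.2308] final-frame shift of g [ -0.1163  36.08   -18.9254]
now g [0.4719 0.1905 0.1464] clk 21.45 F [ 1.6515 -0.447  -0.3284] w 19.8
rot deg [1.0553 0.1075 0.2404] tool shift mm (tcp) [ -0.6783  55.9674 -22.6043] final-frame shift of g [ -0.1163  52.6886 -23.6056]
```

View pics/wrist24.png

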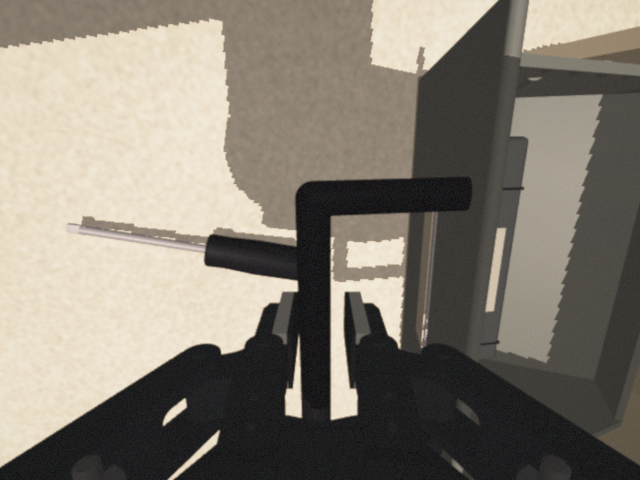

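View pics/side24.png

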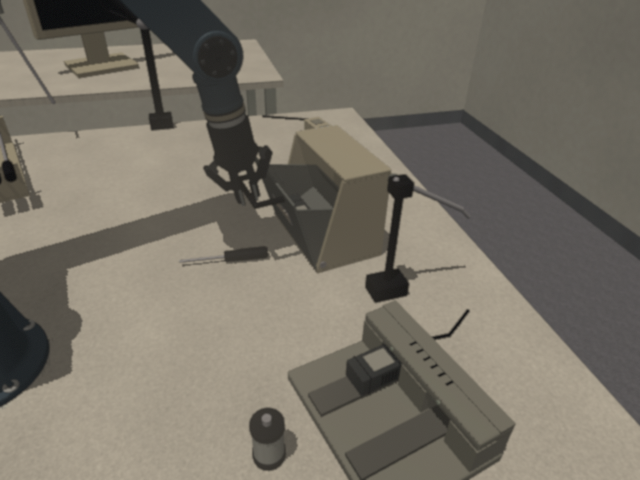

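```bash
python3 -m inch '[[[0,0,0,0,10,-5,20],[1,0,0,0,12,-5,20],[0,0,0,0,12,-4,20],[1,0,0,0,12,-4,20],[0,0,0,0,0,0,20]]]'
python3 - <<'E'
from h import *
for th in (.3,.2,.1,0):
  x,z=bint(-30,170,th);to(ub(x,0,z-3),YB,.08)
E
```

```text
clock: 22.05
tcp_pos: [0.4849, 0.1932, 0.3223]
tool_rot: [0.04, 0.648, 0.759, 0.045]
force: [0.6, -0.4, 0.7]
gripper_width: 0.237
now g [0.5034 0.1957 0.1684] clk 22.05 F [ 0.5521 -0.4358  0.6867] w 20.2
rot deg [2.3206 0.1249 0.264 ] tool shift mm (tcp) [-0.8776  7.4511 -1.881 ] final-frame shift of g [-0.5157  1.0958 -2.0556]
now g [0.5034 0.1957 0.1684] clk 22.05 F [ 0.5521 -0.4358  0.6867] w 20.2
rot deg [2.3206 0.1249 0.264 ] tool shift mm (tcp) [-0.965  23.9143 -7.0489] final-frame shift of g [-0.5157 17.3364 -7.886 ]
now g [0.5034 0.1957 0.1684] clk 22.05 F [ 0.5521 -0.4358  0.6867] w 20.2
rot deg [2.3206 0.1249 0.264 ] tool shift mm (tcp) [ -1.0508  40.8112 -10.5474] final-frame shift of g [ -0.5157  34.078  -12.066 ]
now g [0.5034 0.1957 0.1684] clk 22.05 F [ 0.5521 -0.4358  0.6867] w 20.2
rot deg [2.3206 0.1249 0.264 ] tool shift mm (tcp) [ -1.1344  57.9729 -12.3416] final-frame shift of g [ -0.5157  51.1532 -14.5537]
```

```bash
python3 -m inch '[[[1,0,0,0,12,-3,20],[1,0,0,0,12,-3,20],[0,0,0,0,10,-2,20],[0,0,0,0,8,-2,20],[0,0,0,0,0,0,20]]]'
python3 - <<'E'
from h import *
for th in (.1,0):
  x,z=bint(-30,170,th);to(ub(x,0,z-3),YB,.05)
E
```

```text
clock: 22.55
tcp_pos: [0.5215, 0.1993, 0.3344]
tool_rot: [0.024, 0.649, 0.76, 0.026]
force: [-0.1, 0.1, -0.1]
gripper_width: 0.236
now g [0.5325 0.2006 0.1798] clk 22.55 F [-0.0882  0.0671 -0.1074] w 20.1
rot deg [1.2318 0.1506 0.3015] tool shift mm (tcp) [-1.3442  7.0612 -3.0917] final-frame shift of g [-0.9003  3.6669 -3.21  ]
now g [0.5325 0.2006 0.1798] clk 22.55 F [-0.0882  0.0671 -0.1074] w 20.1
rot deg [1.2318 0.1506 0.3015] tool shift mm (tcp) [-1.4412 24.1144 -5.7244] final-frame shift of g [-0.9003 20.6598 -6.2088]
```

```bash
python3 -m inch '[[[0.6,0,0,0,9,-2,20],[0.6,0,0,0,9,-1,20],[0,0,0,0,7,-1,20],[0,0,0,0,0,0,20]]]'
python3 - <<'E'
from h import *
to(ub(-18,0,187),YB,0.03);snap('wrist','wrist25.png')
E
```

```text
clock: 22.95
tcp_pos: [0.547, 0.2035, 0.3394]
tool_rot: [0.017, 0.649, 0.76, 0.017]
force: [-1.2, -0.4, 1.2]
gripper_width: 0.232
now g [0.5544 0.2042 0.1846] clk 22.95 F [-1.2303 -0.3758  1.1817] w 19.8
rot deg [1.0046 0.15   0.3039] tool shift mm (tcp) [-1.5678  0.9601 -2.4748] final-frame shift of g [-1.1578 -1.7939 -2.4711]
```

View pics/wrist25.png

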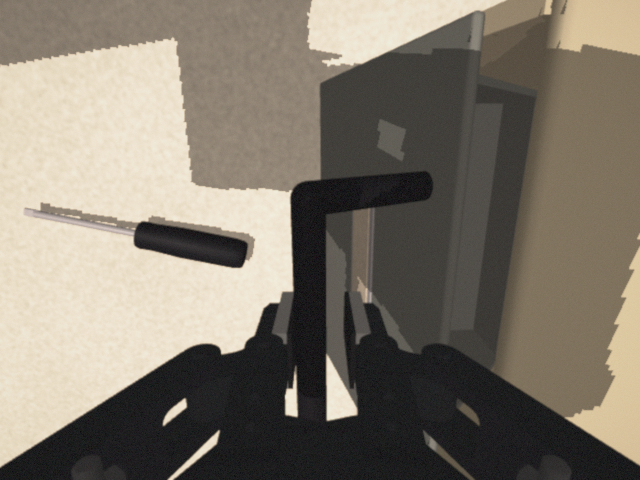

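```bash
python3 -m inch '[[[0.5,0,0,0,6,-1,20],[0,0,0,0,3,0,20],[0,0,0,0,0,0,20]]]'
python3 -m inch '[[[0,0,0,0,5,0,20],[0,0,0,0,5,0,20],[0,0,0,0,3,0,20]]]'
```

```text
clock: 23.3
tcp_pos: [0.5512, 0.2044, 0.3386]
tool_rot: [0.007, 0.649, 0.761, 0.006]
force: [-0.1, -0.5, -0.0]
gripper_width: 0.234
clock: 23.6
tcp_pos: [0.5563, 0.2055, 0.3382]
tool_rot: [-0.003, 0.648, 0.761, -0.007]
force: [-5.6, -1.1, 3.9]
gripper_width: 0.233
```

```bash
python3 -m inch '[[[0.5,0,0,0,8,-1,20],[0.5,0,0,0,8,0,20]]]'
python3 -m inch '[[[0.5,0,0,0,10,0,20],[0.5,0,0,0,10,0,20]]]'
python3 - <<'E'
from h import *
to(ub(-18,0,187),YB,0);snap('wrist','wrist26.png')
E
```

```text
clock: 23.8
tcp_pos: [0.564, 0.207, 0.3372]
tool_rot: [-0.019, 0.647, 0.761, -0.027]
force: [-15.8, -3.7, 14.0]
gripper_width: 0.236
clock: 24.0
tcp_pos: [0.573, 0.2088, 0.3357]
tool_rot: [-0.038, 0.646, 0.761, -0.052]
force: [-19.0, -3.6, 14.1]
gripper_width: 0.239
now g [0.5536 0.2043 0.182 ] clk 24.0 F [-18.9734  -3.62    14.0886] w 20.4
rot deg [-7.3784  0.524   0.6571] tool shift mm (tcp) [ -2.6981 -21.6778  -3.4915] final-frame shift of g [-1.3706 -1.1197 -4.9801]
```

View pics/wrist26.png

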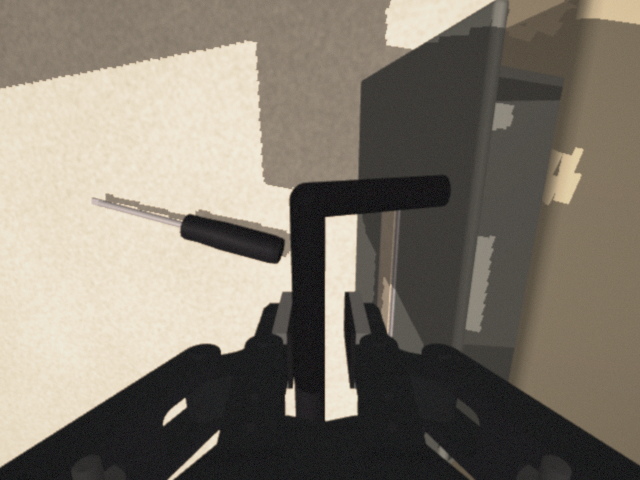

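```bash
python3 -m inch '[[[-4,0.3,0.3,-1,-12,0,22],[-3,0.3,0.3,-1,-9,0,28],[0,0,0,0,0,0,32],[0,0,0,0,0,0,32]]]'
python3 - <<'E'
from h import *
to(ub(-18,0,187),YB,0);snap('wrist','wrist27.png')
E
```

```text
clock: 24.45
tcp_pos: [0.5534, 0.2036, 0.339]
tool_rot: [-0.002, 0.651, 0.759, -0.001]
force: [-0.9, 0.4, -0.0]
gripper_width: 0.375
now g [0.5529 0.2038 0.184 ] clk 24.45 F [-0.87    0.4384 -0.0421] w 32.0
rot deg [-0.1619 -0.0988  0.0315] tool shift mm (tcp) [-0.6805 -0.8015 -2.9579] final-frame shift of g [-0.9532 -0.3548 -2.9581]
```

View pics/wrist27.png

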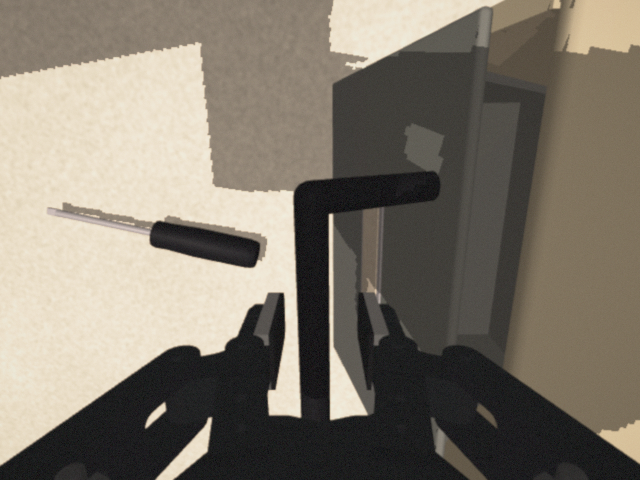

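```bash
python3 -m inch '[[[0,0,0,0,0,-25,34],[0,0,0,0,0,-40,34],[0,0,0,0,0,-40,40],[0,0,0,-10,-25,-20,40],[0,0,0,-40,-30,0,40]]]'
python3 -m inch '[[[0,0,0,-40,-20,0,40],[0,0,0,-20,0,0,40],[0,0,0,0,0,0,40]]]'
python3 - <<'E'
from h import *
s,_=snap('scene','scene28.png');d,_=snap('side','side28.png');snap('wrist','wrist28.png')
for n,a in(('scene',s),('side',d)):
    b=cv2.imread(f'pics/{n}1.png'); x0,y0,w,h=(280,30,180,200) if n=='scene' else (250,110,180,200)
    f=lambda i:cv2.resize(cv2.convertScaleAbs(i[y0:y0+h,x0:x0+w],alpha=1.7),None,fx=2.2,fy=2.2)
    cv2.imwrite(f'pics/cmp_{n}.png',np.hstack([f(b),f(a)]))
E
```

```text
clock: 25.0
tcp_pos: [0.5142, 0.148, 0.468]
tool_rot: [-0.0, 0.649, 0.76, 0.001]
force: [1.1, -2.1, -0.2]
gripper_width: 0.47
clock: 25.3
tcp_pos: [0.5034, 0.0812, 0.4707]
tool_rot: [0.002, 0.65, 0.76, 0.002]
force: [-0.3, -0.3, 0.1]
gripper_width: 0.468
```

View pics/cmp_scene.png

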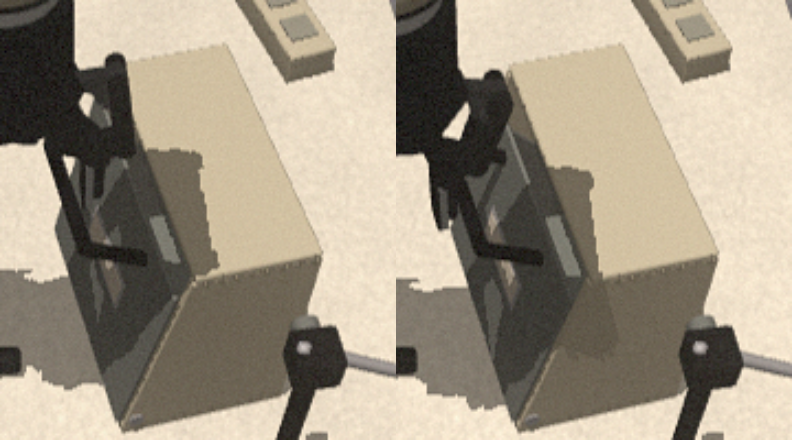

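View pics/cmp_side.png

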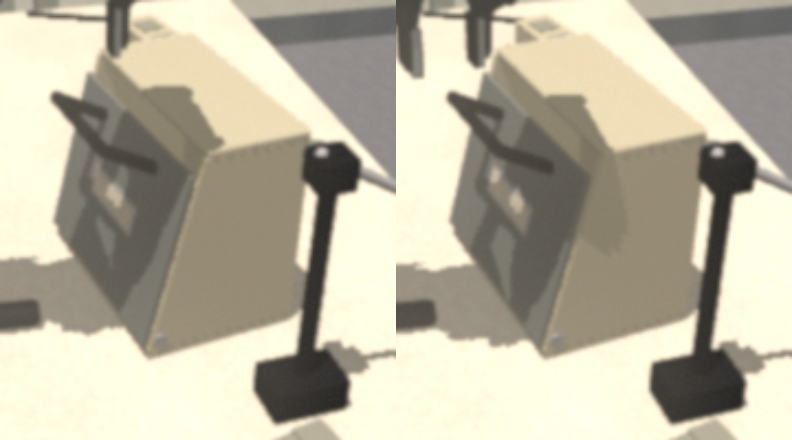

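View pics/scene28.png

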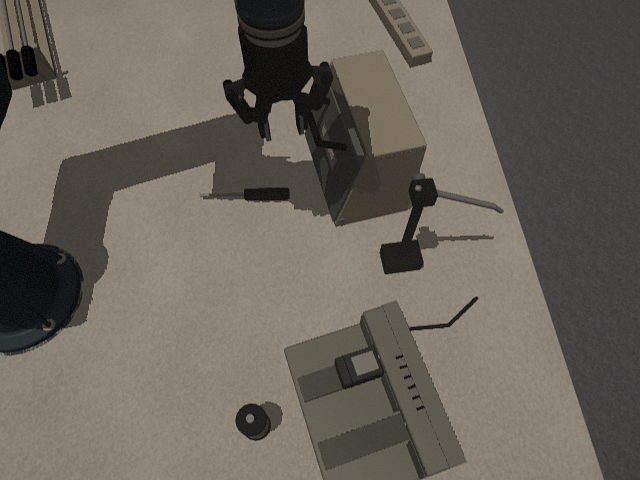

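```bash
python3 - <<'E'
from h import *
for n,(x0,y0,w,h) in dict(side=(273,150,50,38),scene=(312,130,40,26)).items():
    a=cv2.imread(f'pics/{n}1.png',0)[y0:y0+h,x0:x0+w];b=cv2.imread(f'pics/{n}28.png',0)
    r=cv2.matchTemplate(b[y0-6:y0+h+6,x0-6:x0+w+6],a,cv2.TM_CCOEFF_NORMED);_,m,_,l=cv2.minMaxLoc(r);print(n,m,l)
    m1=cv2.moments((a<45).astype(np.uint8),True);m2=cv2.moments((b[y0:y0+h,x0:x0+w]<45).astype(np.uint8),True)
    for m in(m1,m2):print(m['m00'],m['m10']/m['m00'],m['m01']/m['m00'])
E
```

```text
side 0.9801604747772217 (6, 6)
165.0 32.2969696969697 29.793939393939393
163.0 32.5398773006135 29.644171779141104
scene 0.826485276222229 (6, 6)
826.0 20.161016949152543 12.843825665859564
852.0 20.475352112676056 12.681924882629108
```

The bar is back within a fraction of a pixel of where it was when shut at the start, the bystanders have not moved, and the robot is clear. Handing in.

```bash
python3 - <<'E'
from station import manip
s=manip.get_state();print(s['clock'],s['force']);print(manip.job_done())
E
```

```text
25.45 [-0.83914742 -0.85431703 -0.6907922 ]
the job is handed in; nothing more can be done
None
```

The long pack is in the tip-out bin and the bin is pushed shut. I handed the job in at 25.5 s of the 72 s allowed.

**What I did:** I tipped the bin open to about 0.94 rad by straddling the bar with the fingers. I gripped the long pack near its middle and slid it about 55 mm forward until its rear was clear of the hood. I then lifted it, lowered it into the bin until I felt contact with the floor, and released it there, lengthwise across the bin. I guided the bar back and pressed it home with about 19 N along x.

**Last checks:**
- **Bin:** the bar is within about 0.3 px of its original shut position in both fixed cameras, and it stayed there after I let go. I had no direct reading of the catch click.
- **Pack:** I saw it lying in the bin before and during closing. Its position after the bin was fully shut cannot be seen.
- **Bystanders:** the short pack, motor, screwdriver and scope stand look unmoved in the last scene picture.
- **Forces:** the highest wrist force I read was about 24 N, when pressing the bin shut. Contact forces on the gripper body were not measured separately.

No check failed. The measurements of the pack's position differed by up to about 4 mm between views, so I used a middle value for the grasp.

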